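# Load the type crate and push it up onto its stand

### The job

First swing the folded brace at the end of the loading stand fully out until it snaps into its end position, then slip the steel collar over the post so that the brace is locked. Next put every loose wooden letter block into the plywood crate while it stands at the foot of the ramp; then push the loaded crate up the ramp, sliding it rather than lifting it, until its rear edge drops behind the metal lip and it rests flat on the deck with all the blocks still in it. Leave the loupe and the flat white tin standing where they are.

Things in the scene. Friction and masses are not known exactly. Their poses are not given: they have to be found in the camera images.
- stand: Fixed wooden ramp stand. Origin on the bench at the middle of the ramp's toe; x axis uphill (roughly to the robot's left), y across (roughly towards the robot), z up. All mm 'in the stand's frame' refer to this. The slope rises evenly from z = 0 at x = 0 to z = 27 at x = 110, between straight side rails (inner faces y = +-62.5, tops z = 42, x = 0 to 306).
- mouth (a point): Middle of the flared mouth in front of the ramp's toe, on the bench at x = -60 in the stand's frame. There the 30 mm high guide boards stand at y = +-73.5; they close in to the rails (y = +-62.5) at the toe, so a crate pushed in lines itself up.
- lip_top (a point): Middle of the top of the aluminium lip at the head of the slope: (115, 0, 26) mm in the stand's frame. Just past the slope's edge, level to x = 122; behind x = 122 it falls sheer to the deck, 8 mm lower.
- deck (a point): Middle of the flat deck behind the lip: (209, 0, 18) mm in the stand's frame. The deck reaches from the lip at x = 122 to the end stop's face at x = 296 (stop board 10 thick, top z = 42). A parked crate has its origin at x 203 to 215, z 18.
- brace (a joint): Hinged steel brace on the end plate, swinging level, rad: 0 = folded (pointing along the stand's +y), pi/2 = fully out against its stop (along the stand's +x); clockwise from above. In the last 0.5 rad it rides over a brass spring ball (1 to 5 N more at the handle), which snaps up behind it at the stop and keeps it there. Left short of that it stays put, unseated.
- brace_hinge (a point): The brace's upright hinge pin, at (336, -45, 16) mm in the stand's frame. The bar is 16 wide, lies at z 10 to 22 and reaches 78 from the pin. The steel end plate under it (top z = 4) spans x 306 to 452, y -68 to 45.
- brace_handle (a point): Grip point, 46 mm above the bench, on the upright round black handle of the brace: 16 mm diameter, standing from z = 22 to 56 mm, 52 mm from the hinge pin. Folded, it stands 22 mm clear of the end stop.
- post_top (a point): Top of the fixed upright collar post on the end plate, at (421, -16, 46) mm in the stand's frame: 17 mm diameter, 42 mm tall above the plate, coned over its top 5 mm. A collar on it stands in the way of the brace's tip, so the brace cannot fold back (nor come out, if the collar is on first).
- collar: Loose steel collar (ring), 40 mm outside diameter, 22 mm bore, 24 mm high, flat on the bench. Origin at the middle of its underside, z up. Seated on the post its underside is on the plate, 4 mm above the bench.
- crate: Plywood crate, open on top, 162 (x) by 118 (y) by 55 mm high, walls and floor 6, about 0.45 kg. Origin: middle of its underside; x lengthwise, roughly along the stand's x. It starts on the bench before the ramp, its front end 30 to 60 mm short of the toe. Too wide to take across; push it at the middle of its rear end wall (x = -81), 3 to 12 N. It tips level over the lip half way.
- block_1: Printer's wooden letter block, 50 (x) by 34 (y) by 24 mm high, 30 g, lying flat on the bench with its letter up; origin at the middle of its underside. Some blocks may be absent.
- block_2: Printer's wooden letter block, 50 (x) by 40 (y) by 24 mm high, 30 g, lying flat on the bench with its letter up; origin at the middle of its underside. Some blocks may be absent.
- block_3: Printer's wooden letter block, 50 (x) by 36 (y) by 24 mm high, 30 g, lying flat on the bench with its letter up; origin at the middle of its underside. Some blocks may be absent.
- block_4: Printer's wooden letter block, 50 (x) by 30 (y) by 24 mm high, 30 g, lying flat on the bench with its letter up; origin at the middle of its underside. Some blocks may be absent.
- block_5: Printer's wooden letter block, 50 (x) by 42 (y) by 24 mm high, 30 g, lying flat on the bench with its letter up; origin at the middle of its underside. Some blocks may be absent.
- loupe: Black loupe, 42 mm across and 40 high, a bystander between the robot and the stand; origin under it.
- white_tin: Small flat white ink tin, 62 mm across and 24 high, a bystander between the robot and the stand; origin under it.
Things that resemble listed ones, but are neither listed nor needed, are in the scene too. What is shaped like the block_2 but blue is not meant.

How it is judged:
On the way, in this order (a step that is already met when the one before it is completed fails the run):
1. the brace is fully out, snapped into its end position (value of joint brace above 1.52 rad), for 0.2 s.
2. the collar is down over the post (value of joint brace above 1.52 rad and horizontal distance between collar and post_top below 0.006 m and z of collar in the frame of stand below 0.009 m and angle between collar's own z axis and vertical below 0.15 rad), for 0.2 s.
3. all blocks are in the crate, which still stands level at the foot of the ramp (z of block_1 in the frame of crate between 0 and 0.045 m and x of block_1 in the frame of crate between -0.078 and 0.078 m and y of block_1 in the frame of crate between -0.056 and 0.056 m and z of block_2 in the frame of crate between 0 and 0.045 m and x of block_2 in the frame of crate between -0.078 and 0.078 m and y of block_2 in the frame of crate between -0.056 and 0.056 m and z of block_3 in the frame of crate between 0 and 0.045 m and x of block_3 in the frame of crate between -0.078 and 0.078 m and y of block_3 in the frame of crate between -0.056 and 0.056 m and z of block_4 in the frame of crate between 0 and 0.045 m and x of block_4 in the frame of crate between -0.078 and 0.078 m and y of block_4 in the frame of crate between -0.056 and 0.056 m and z of block_5 in the frame of crate between 0 and 0.045 m and x of block_5 in the frame of crate between -0.078 and 0.078 m and y of block_5 in the frame of crate between -0.056 and 0.056 m and x of crate in the frame of stand below -0.05 m and angle between crate's own z axis and vertical below 0.1 rad), for 0.2 s.
4. the crate slides up the slope, tilted by it and bearing on it (angle between crate's own z axis and vertical above 0.12 rad and x of crate in the frame of stand between -0.08 and 0.15 m and contact force between crate and stand above 0.3 N), for 0.05 s.
5. the crate lies flat on the deck behind the lip (x of crate in the frame of stand between 0.199 and 0.219 m and z of crate in the frame of stand between 0.012 and 0.0215 m and angle between crate's own z axis and vertical below 0.04 rad and y of crate in the frame of stand between -0.01 and 0.01 m), for 0.2 s.
At the end, for the whole second after the job is handed in: Brace within 0.05 rad of its end; collar on the post (axis within 6 mm, underside within 5 mm of the plate); every block present inside the crate, no higher than a second layer; crate level (0.04 rad) on the deck (within 3.5 mm) with its rear edge behind the lip; all at rest (all of step 2 and all of step 5 and z of block_1 in the frame of crate between 0 and 0.045 m and x of block_1 in the frame of crate between -0.078 and 0.078 m and y of block_1 in the frame of crate between -0.056 and 0.056 m and z of block_2 in the frame of crate between 0 and 0.045 m and x of block_2 in the frame of crate between -0.078 and 0.078 m and y of block_2 in the frame of crate between -0.056 and 0.056 m and z of block_3 in the frame of crate between 0 and 0.045 m and x of block_3 in the frame of crate between -0.078 and 0.078 m and y of block_3 in the frame of crate between -0.056 and 0.056 m and z of block_4 in the frame of crate between 0 and 0.045 m and x of block_4 in the frame of crate between -0.078 and 0.078 m and y of block_4 in the frame of crate between -0.056 and 0.056 m and z of block_5 in the frame of crate between 0 and 0.045 m and x of block_5 in the frame of crate between -0.078 and 0.078 m and y of block_5 in the frame of crate between -0.056 and 0.056 m and linear speed of each of crate, collar below 0.02 m/s); the robot touches nothing.
It fails at once if the loupe is moved more than 50 mm or toppled (distance of loupe from where it was at the start of the episode above 0.05 m or angle between loupe's own z axis and vertical above 0.7 rad).
It fails at once if the white tin is moved more than 50 mm or toppled (distance of white_tin from where it was at the start of the episode above 0.05 m or angle between white_tin's own z axis and vertical above 0.7 rad).
It fails at once if the crate is lifted clear above the stand instead of slid (z of crate in the frame of stand above 0.06 m).
It fails at once if the crate is tipped up (angle between crate's own z axis and vertical above 0.5 rad).
Of block_1, block_2, block_3, block_4, block_5 only 3 to 5 are there at a start; the rules pass over those that are not, and their reading is None.
At some moment in a run one of block_1, block_2, block_3, block_4, block_5 may be knocked a few centimetres aside while the robot is not near it.
Once in a run the grip may slacken for a moment while it holds something.
It also fails if it takes over 210 s, if anything falls off the work surface, if the arm or the gripper's body presses on something with over 40 N, if the wrist force passes 120 N, or if a joint passes its speed limit or range.

### The arm

A 7-joint arm with a two-finger parallel gripper is mounted at the origin on the work surface; the furniture and walls round the work are solid. World frame = base frame: x ahead of the robot, y to its left, z up, the work surface at z = 0. Lengths are in m, angles in rad, forces in N, time in s.
With the tool pointing down it reaches from about 0.425 to 0.925 m from the base axis. Payload 6.8 kg.
Tool frame: the origin (TCP) lies midway between the tips of the shut fingers; the grasp point (between the pads) lies 19 mm behind it; z points along the fingers, y is the line along which they close (so a half turn about z gives the same grasp; the last joint's range is limited). The gripper opens to 85 mm and grips with 20 to 120 N. Pads are 22 mm wide; open, the fingers measure 114 mm over their backs; the gripper's body (76 mm by 85 mm) begins 54 mm behind the grasp point. The pads swing forward as they close: fully open they stand 13 mm farther back than shut.
Start: joints at [0.695, 0.477, 0.022, 1.555, -0.011, 1.109, -0.083], TCP at [0.469, -0.486, 0.231] pointing down, gripper open.
Joint ranges: [-2.96, 2.96], [-0.34, 2.1], [-1.41, 1.46], [0.24, 2.44], [-1.37, 4.51], [0.17, 1.92], [-2.96, 2.96]. Speed limits (rad/s): [2.39, 2.39, 3.14, 3.14, 3.14, 3.14, 3.14].

### API

Orientations are given as a unit quaternion [w, x, y, z].
In Python, from station import * gives the robot as it stands.
- The arm moves only by the shell command python3 -m creep 'ROWS' [FORCE]. ROWS is JSON, a list of rows, each a list of 7 numbers: the gripper command: -1 is shut, 1 is fully open, values between are in proportion, then the shift along the world's x, y, z in mm, then the turn, a rotation vector about the world's x, y, z in rad. A call has 1 to 5 rows; each row shifts and turns the commanded pose from where the row before left it; what a row does not reach is not made up. A row lasts 1/8 s, in which the tool goes at most 62.5 mm and 10.7 degrees, less where a joint would pass 70% of its speed; a pose out of reach is approached as far as the arm can. A call is refused whole if a number of a shift passes 62.5 or a number of a turn 0.188, either way. A call with a gripper value outside its range is refused whole. The fingers move at their own pace and stop on an object; FORCE is the grip in N (left out, the last holds). Time passes only in rows, so rows that do not move let the fingers close. It gives the time, the measured TCP pose, the force, the opening and the grip force at its end, in the units of the state.
- get_obs(): the state, without advancing time (a new reading comes with each control period).
- read_camera(name): name is "scene" or "top" or "wrist"; returns (picture, depth): 384x512x3 uint8, red, green, blue; 384x512 float32, m along the optical axis (not along the pixel's ray), 0 where there is no reading.
- camera_params(name): a dict with "intrinsics" (3x3 intrinsics, pixels), "cam_to_world" (4x4, takes a point from camera to world coordinates); the wrist camera has in their place "mount" (4x4, takes a point from camera to tool coordinates, whose origin is the TCP and whose axes are the flange's). Camera axes: x right, y up, looking along -z (the intrinsics and any distortion apply to the point x, -y, -z); pixel columns grow to the right and rows downward; lengths in m; the calibration is good to about 2 mm. The wrist camera is an equidistant fisheye: a pixel r from the principal point sees the ray r / f radians off the axis. A picture is of the moment at which its call begins: read the wrist's pose just before it. camera_params takes no time and is no camera call.
- hand_in(): hands the job in; it is judged then, once.
The state is a dict: "t": time; "q": joint angles; "joint_vel": joint speeds; "joint_torque": joint torques, N m; "eef_pos": TCP position; "tool_rot": TCP orientation; "contact_force": force on the tool from outside, world axes, zero at the start; "torque": the same for the moment, N m; "gripper_width": opening from 0.0 (shut) to 1.0 (fully open); "grasp_force": force on a finger pad.
Only numpy, scipy, OpenCV 4.12 (cv2) and the standard library are available. Lean on these libraries where they do the work, as an engineer would, in place of code of your own. Each camera call takes 0.05 s, during which the arm holds its last target. There are 200 camera calls.

## Working session

There is one attempt and no reset: what is moved stays moved. The work goes in short steps, Python scripts to look and compute and a shell command to move; the robot and the scene stay as the last step left them, time stands still between calls to the robot, and variables do not carry over. Pictures are saved under pics/ and viewed, at most 14 in all, crops included, and the job is handed in when it is done.

```bash
ls; mkdir -p pics; cat > h.py <<'E'
from station import *
import numpy as np, cv2
def cloud(n):
    im,d=read_camera(n); p=camera_params(n); K=np.array(p["intrinsics"]); T=np.array(p["cam_to_world"])
    v,u=np.mgrid[:384,:512]; 
    P=np.stack([(u-K[0,2])/K[0,0]*d,-(v-K[1,2])/K[1,1]*d,-d],-1)
    W=P@T[:3,:3].T+T[:3,3]; W[d==0]=np.nan
    return im,W
E
python3 - <<'E'
from h import *
for n in("top","scene"):
    im,W=cloud(n); np.save(n+".npy",W); cv2.imwrite(n+".png",im[...,::-1])
    cv2.imwrite(f"pics/{n}1.png",cv2.resize(im[...,::-1],(800,600)))
    print(n,W[192,256],W[5,5],W[5,505],W[378,5],W[378,505]); print(camera_params(n))
print(get_obs())
E
```

```text
pics
top [0.51233026 0.06781298 0.02374781] [0.69581937 0.4033698  0.51084945] [ 0.69485317 -0.25976056  0.52053791] [ 0.05301478  0.68418845 -0.00557192] [ 0.09780426 -0.46370695  0.13703352]
{'intrinsics': array([[376.4405664 ,   0.        , 259.07118954],
       [  0.        , 376.4405664 , 194.11721226],
       [  0.        ,   0.        ,   1.        ]]), 'cam_to_world': array([[ 9.92092329e-04,  9.91511065e-01, -1.30018549e-01,
         3.81722498e-01],
       [-9.99939029e-01,  2.41354169e-03,  1.07755505e-02,
         7.03213326e-02],
       [ 1.09978828e-02,  1.29999932e-01,  9.91453007e-01,
         9.78173204e-01],
       [ 0.00000000e+00,  0.00000000e+00,  0.00000000e+00,
         1.00000000e+00]])}
scene [0.50746082 0.04892684 0.01848775] [0.69814303 0.43424463 0.72153434] [-0.077653   -1.12377612  0.22505833] [0.69887172 0.77493979 0.15559621] [-0.57002672 -0.10319609 -0.83174775]
{'intrinsics': array([[403.50678855,   0.        , 261.20518623],
       [  0.        , 403.50678855, 189.76008662],
       [  0.        ,   0.        ,   1.        ]]), 'cam_to_world': array(
[... 261 characters left out ...]
([ 0.69488508,  0.47770076,  0.02235373,  1.55632623, -0.0115234 ,
        1.10929658, -0.08304976]), 'joint_vel': array([-0.00049558, -0.0020207 , -0.00017954, -0.00218745,  0.00171127,
        0.00149239,  0.00230752]), 'joint_torque': array([ 5.11812890e-03, -5.97756207e+01,  1.61345366e+00, -2.81954026e+01,
        1.27265343e-02,  4.97669258e-03,  3.62116225e-05]), 'eef_pos': array([ 0.46846183, -0.48525015,  0.23044545]), 'tool_rot': array([-7.22999316e-04,  9.27199169e-01,  3.74567829e-01, -3.45809720e-04]), 'contact_force': array([-0.49732288,  0.46326563,  0.028787  ]), 'torque': array([-0.01883405, -0.02030684,  0.06741328]), 'grasp_force': 0.0, 'gripper_width': 0.9969835234789354}
```

View pics/top1.png

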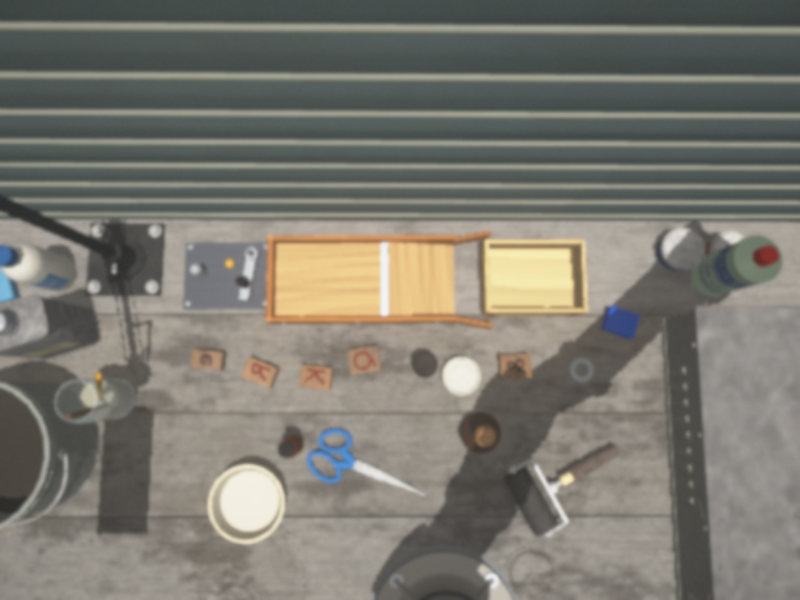

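View pics/scene1.png

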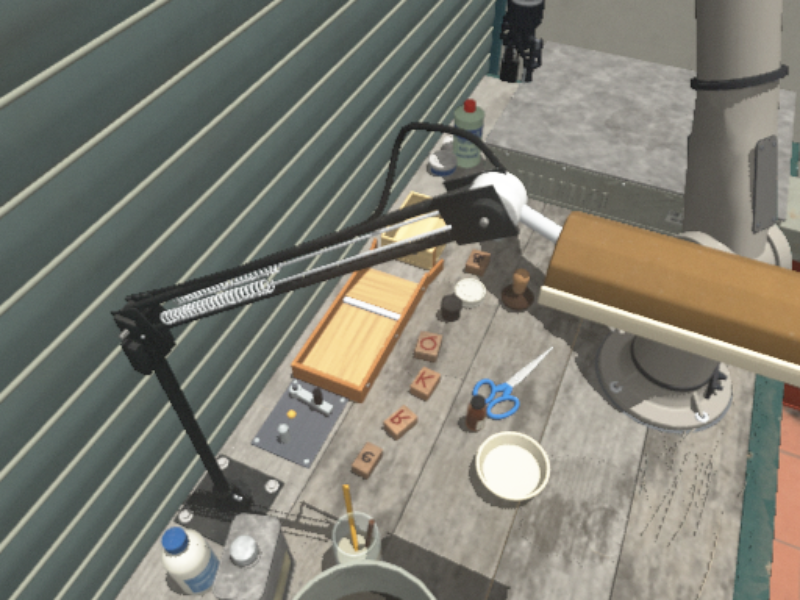

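The top view (800×600) shows the stand at (265–490, 235–325), the brace folded at (248,275), the post at (195,268), the crate at (535,276) and the collar at (582,370). Five letter blocks are at (207,359), (260,371), (316,376), (364,361) and (515,365), with the loupe at (424,362), the tin at (462,376) and the blue decoy at (620,321). The scene view confirms this and shows a lamp arm over the left side.

```bash
cat > seg.py <<'E'
from h import *
def seg(W,zlo=0.014,zhi=0.3,amin=60,xlim=(0.3,0.69)):
    z=W[...,2]; m=((z>zlo)&(z<zhi)&(W[...,0]>xlim[0])&(W[...,0]<xlim[1])).astype(np.uint8)
    n,L,st,c=cv2.connectedComponentsWithStats(m,connectivity=4)
    for i in range(1,n):
        if st[i,4]<amin: continue
        k=L==i; zt=np.nanpercentile(z[k],80); k&=(abs(z-zt)<0.006)
        P=W[k][:,:2].astype(np.float32)*1000
        r=cv2.minAreaRect(P)
        print("px800",np.round(c[i]*1.5625),"n",st[i,4],"z",round(zt*1000,1),"ctr",np.round(r[0],1),"size",np.round(r[1],1),"ang",round(r[2],1))
E
python3 - <<'E'
from seg import *
W=np.load("top.npy"); seg(W)
im=cv2.imread("top.png")
def px(u,v): a,b=int(v/1.5625),int(u/1.5625); return np.round(np.nanmedian(W[a-1:a+2,b-1:b+2].reshape(-1,3),0)*1000,1)
for n,p in dict(railFL=(270,238),railBL=(270,320),railFR=(455,238),railBR=(455,320),post=(195,268),handle=(243,282),hinge=(250,255),brass=(229,264),toe=(454,278),lip=(384,278),plateTL=(188,246),plateBL=(186,307),bench=(400,400),bench2=(200,400),bench3=(600,400),lamp=(120,256),lamp2=(50,225),collar=(582,360)).items(): print(n,px(*p))
cr=im[145:205,110:320]; cv2.imwrite("pics/crop1.png",cv2.resize(cr,(800,229),interpolation=cv2.INTER_CUBIC))
S=np.load("scene.npy")
for y in np.arange(-0.3,0.5,0.05):
    k=(S[...,2]>0.1)&(abs(S[...,1]-y)<0.01)&(S[...,0]<0.68)
    if k.any(): print(round(y,2),np.round([S[k][:,0].min(),S[k][:,0].max(),S[k][:,2].min(),S[k][:,2].max()],3))
E
```

```text
px800 [ 82. 241.] n 883 z 246.0 ctr [581.8 524.3] size [ 9.2 17.8] ang 66.5
px800 [723. 259.] n 2261 z 135.0 ctr [ 559.7 -458. ] size [70.8 71.5] ang 89.9
px800 [351. 279.] n 5876 z 30.7 ctr [550.2  97.1] size [360.2 159. ] ang 89.2
px800 [538. 275.] n 1109 z 55.1 ctr [ 548.3 -149.1] size [119.7 162.6] ang 0.1
px800 [ 39. 306.] n 3245 z 149.5 ctr [501.6 601.5] size [150.9  68.7] ang 6.1
px800 [248. 274.] n 255 z 33.0 ctr [558.1 316.2] size [11.  72.2] ang 83.6
px800 [198. 270.] n 60 z 44.8 ctr [559.4 397.5] size [15.4 14.1] ang 46.8
px800 [621. 322.] n 329 z 25.1 ctr [ 477.6 -296.1] size [50.6 40.7] ang 70.3
px800 [733. 372.] n 7216 z 137.1 ctr [ 394.9 -435.4] size [154.3 191.4] ang 89.3
px800 [364. 360.] n 330 z 25.2 ctr [414.  125.3] size [41.6 49.8] ang 9.2
px800 [207. 360.] n 248 z 24.7 ctr [414.7 379.3] size [50.5 29.6] ang 84.9
px800 [425. 365.] n 226 z 39.9 ctr [407.7  27.8] size [40.1 39.7] ang 90.0
px800 [515. 367.] n 324 z 25.3 ctr [ 404.5 -119.5] size [37.8 51.1] ang 0.1
px800 [260. 372.] n 281 z 24.9 ctr [394.7 293.8] size [49.6 33.9] ang 68.0
px800 [461. 376.] n 473 z 24
[... 310 characters left out ...]
r [307.3 -60.4] size [11.6 29.9] ang 0.9
railFL [614.3 281.3  41.9]
railBL [479.1 277.2  41.9]
railFR [613.9 -21.5  38. ]
railBR [479.8 -19.9  41.7]
post [561.4 399.   45.8]
handle [537.2 317.6  56. ]
hinge [585.6 314.   30.9]
brass [576.4 354.1  10.9]
toe [555.4 -21.9   1.8]
lip [550.7  96.1  26.4]
plateTL [607.  426.5   4. ]
plateBL [503.4 422.8   5.5]
bench [349.8  67.4   0.5]
bench2 [349.7 395.1  -1. ]
bench3 [ 3.501e+02 -2.622e+02  3.000e-01]
lamp [579.4 515.1  56.4]
lamp2 [580.  520.8 234.2]
collar [ 415.9 -226.2   25.3]
-0.1 [0.019 0.154 0.429 0.63 ]
-0.05 [-0.047  0.115  0.355  0.567]
-0.0 [-0.087  0.077  0.314  0.457]
0.05 [-0.056  0.055  0.1    0.358]
0.45 [0.047 0.343 0.612 0.701]
```

View pics/crop1.png

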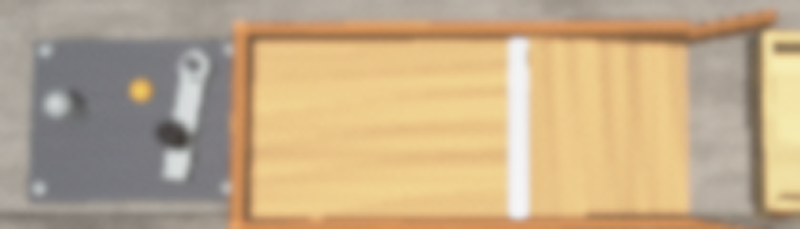

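The crop shows the brace nearly folded (hinge at crop (192,65), handle at (175,130)), with the brass ball at (140,90) and the post at (58,103). Next I fit the stand frame and check where the lamp is in 3D.

```bash
python3 - <<'E'
from seg import *
W=np.load("top.npy"); S=np.load("scene.npy")
z=W[...,2];X=W[...,0];Y=W[...,1]
for lo,hi in((.6,.63),(.47,.5)):
    k=(z>.038)&(z<.046)&(X>lo)&(X<hi)&(Y>0)&(Y<.27)
    p=np.polyfit(Y[k],X[k],1); print("rail",p, "atY0.1",np.polyval(p,.1), np.percentile(X[k]-np.polyval(p,Y[k]),[2,98]))
k=(z>.038)&(z<.046)&(X>.5)&(X<.6)&(Y>.26)&(Y<.3); print("stop Y",np.percentile(Y[k],[2,50,98]),np.polyfit(X[k],Y[k],1)[0])
k=(z>.042)&(z<.05)&(abs(X-.56)<.02)&(abs(Y-.398)<.02); print("post",W[k].mean(0),k.sum())
k=(z>.05)&(z<.062)&(abs(X-.537)<.03)&(abs(Y-.316)<.03); print("handle",W[k].mean(0),k.sum())
k=(z>.015)&(z<.034)&(X>.5)&(X<.61)&(Y>.29)&(Y<.345);print("bar fit dY/dX",np.polyfit(X[k],Y[k],1)[0],X[k].min(),X[k].max())
im=cv2.imread("top.png").astype(int)
k=(im.min(-1)>190)&(X>.48)&(X<.61)&(Y>.05)&(Y<.15); print("lip",np.percentile(Y[k],[3,50,97]))
def s(u,v): return np.round(S[int(v/1.5625),int(u/1.5625)]*1000)
for p in [(210,460),(160,370),(130,320),(300,265),(450,210),(500,190),(600,250),(700,300),(380,170),(440,128),(490,150)]: print("lamp",p,s(*p))
E
```

```text
rail [-0.00632962  0.61299328] atY0.1 0.612360313217137 [-0.00400526  0.00349538]
rail [-0.00275032  0.47975012] atY0.1 0.4794750850233026 [-0.00277986  0.00282476]
stop Y [0.27286196 0.27800236 0.28309093] 0.02008051088168066
post [0.55972289 0.39710527 0.04449535] 28
handle [0.53772098 0.32065381 0.05550985] 34
bar fit dY/dX -0.13023044182694923 0.51193129934424 0.5982290668501876
lip [0.08823342 0.09571296 0.10173006]
lamp (210, 460) [577. 533. 159.]
lamp (160, 370) [579. 536. 383.]
lamp (130, 320) [579. 540. 475.]
lamp (300, 265) [695. 101.  91.]
lamp (450, 210) [274. 463. 668.]
lamp (500, 190) [241. 460. 695.]
lamp (600, 250) [166. 475. 681.]
lamp (700, 300) [100. 486. 674.]
lamp (380, 170) [ 696. -253.   71.]
lamp (440, 128) [297. 433. 712.]
lamp (490, 150) [258. 434. 705.]
```

```bash
python3 -m creep '[[0.1,0,62,0,0,0,0.16],[0.1,5,62,0,0,0,0.16],[0.1,5,62,0,0,0,0.16],[0.1,5,62,0,0,0,0.16],[0.1,5,62,0,0,0,0.163]]' 60 && python3 -m creep '[[0.1,6,62,0,0,0,0],[0.1,6,62,0,0,0,0],[0.1,6,62,0,0,0,0],[0.1,6,62,0,0,0,0],[0.1,6,62,0,0,0,0]]' && python3 -m creep '[[0.1,6,62,0,0,0,0],[0.1,6,62,0,0,0,0],[0.1,6,62,0,0,0,0],[0.1,0,0,0,0,0,0],[0.1,0,0,0,0,0,0]]'
```

```text
t: 0.72
eef_pos: [0.4885, -0.1736, 0.2312]
tool_rot: [-0.0, 0.705, 0.709, -0.0]
contact_force: [0.2, 0.5, -0.1]
gripper_width: 0.55
grasp_force: 0.0
t: 1.35
eef_pos: [0.5186, 0.136, 0.2312]
tool_rot: [0.0, 0.707, 0.707, -0.0]
contact_force: [0.8, -0.3, 0.8]
gripper_width: 0.552
grasp_force: 0.0
t: 1.98
eef_pos: [0.5367, 0.3198, 0.2306]
tool_rot: [0.0, 0.707, 0.707, -0.001]
contact_force: [0.2, -0.4, -1.2]
gripper_width: 0.55
grasp_force: 0.0
```

```bash
python3 -m creep '[[0.1,1.5,0.5,-60,0,0,0],[0.1,0,0,-60,0,0,0],[0.1,0,0,-40,0,0,0],[0.1,0,0,-20,0,0,0],[0.1,0,0,-21,0,0,0]]' && python3 -m creep '[[-1,0,0,0,0,0,0],[-1,0,0,0,0,0,0],[-1,0,0,0,0,0,0],[-1,0,0,0,0,0,0]]' 50
```

```text
t: 2.6
eef_pos: [0.5396, 0.3202, 0.0304]
tool_rot: [0.0, 0.708, 0.706, 0.001]
contact_force: [0.6, -0.0, -0.5]
gripper_width: 0.547
grasp_force: 0.0
t: 3.1
eef_pos: [0.5395, 0.3212, 0.0315]
tool_rot: [0.0, 0.707, 0.707, 0.001]
contact_force: [2.9, 0.2, 0.6]
gripper_width: 0.167
grasp_force: 49.3
```

```bash
python3 -m creep '[[-1,1,6.5,0,0,0,0],[-1,2.5,6.5,0,0,0,0],[-1,3.5,6.5,0,0,0,0],[-1,4.5,6.5,0,0,0,0],[-1,0,0,0,0,0,0]]' && python3 -m creep '[[-1,5.5,5.5,0,0,0,0],[-1,6,5,0,0,0,0],[-1,7,4,0,0,0,0],[-1,7,2.5,0,0,0,0],[-1,0,0,0,0,0,0]]'&& python3 -m creep '[[-1,5,1,0,0,0,0],[-1,5,1,0,0,0,0],[-1,4,0,0,0,0,0],[-1,3,0,0,0,0,0],[-1,0,0,0,0,0,0]]'
```

```text
t: 3.72
eef_pos: [0.5488, 0.3477, 0.0313]
tool_rot: [-0.0, 0.707, 0.707, -0.001]
contact_force: [-4.4, -1.6, 8.6]
gripper_width: 0.167
grasp_force: 50.1
t: 4.35
eef_pos: [0.5708, 0.3694, 0.0315]
tool_rot: [-0.004, 0.706, 0.708, 0.0]
contact_force: [-9.7, 5.5, 7.3]
gripper_width: 0.169
grasp_force: 50.1
t: 4.97
eef_pos: [0.5875, 0.376, 0.0317]
tool_rot: [-0.006, 0.705, 0.709, 0.003]
contact_force: [-6.4, 15.2, -0.5]
gripper_width: 0.168
grasp_force: 49.0
```

```bash
python3 -m creep '[[0.1,0,0,0,0,0,0],[0.1,0,0,0,0,0,0],[0.1,0,0,60,0,0,0],[0.1,0,0,60,0,0,0],[0.1,-60,-30,0,0,0,0]]' && python3 -m creep '[[0.1,-60,-30,0,0,0,0],[0.1,0,0,0,0,0,0]]' && python3 - <<'E'
from seg import *
im,W=cloud("top"); z=W[...,2];X=W[...,0];Y=W[...,1]
cv2.imwrite("pics/crop2.png",cv2.resize(im[145:205,110:190,::-1],(800,600),interpolation=cv2.INTER_CUBIC))
k=(z>.05)&(z<.062)&(X>.5)&(X<.64)&(Y>.3)&(Y<.42); print("handle",W[k].mean(0),k.sum())
k=(z>.014)&(z<.034)&(X>.5)&(X<.61)&(Y>.29)&(Y<.42);P=W[k][:,:2].astype(np.float32); print(cv2.minAreaRect(P*1000))
k=(z>.042)&(z<.05)&(abs(X-.56)<.02)&(abs(Y-.398)<.02); print("post",W[k].mean(0),k.sum())
E
```

```text
t: 5.6
eef_pos: [0.5426, 0.3412, 0.1568]
tool_rot: [0.001, 0.708, 0.706, 0.007]
contact_force: [-0.4, 0.2, -0.3]
gripper_width: 0.546
grasp_force: 0.0
t: 5.85
eef_pos: [0.4752, 0.3054, 0.1489]
tool_rot: [0.001, 0.707, 0.707, -0.004]
contact_force: [0.8, 0.3, 0.0]
gripper_width: 0.551
grasp_force: 0.0
handle [0.58861129 0.36540747 0.05499855] 24
((588.4563598632812, 345.6884460449219), (18.079683303833008, 84.59745788574219), 0.492752343416214)
post [nan nan nan] 0<stdin>:6: RuntimeWarning: Mean of empty slice.
  ret = um.true_divide(
```

View pics/crop2.png

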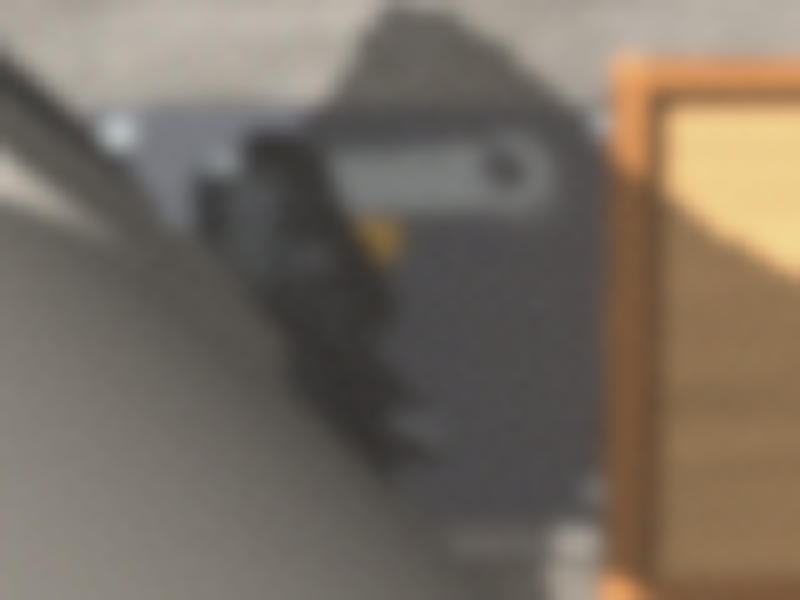

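Handle at (588,365) and the bar in the crop is straight along +Y, with the brass ball visible beside it at crop (380,240), so it has snapped out. Next I go to the collar and recheck the brace with the arm out of the way.

```bash
python3 -m creep '[[0.8,-8,-59,0,0,0,0],[0.8,-8,-59,0,0,0,0],[0.8,-8,-59,0,0,0,0],[0.8,-8,-59,0,0,0,0],[0.8,-8,-59,0,0,0,0]]' && python3 -m creep '[[0.8,-8,-59,0,0,0,0],[0.8,-9,-59,0,0,0,0],[0.8,-9,-59,0,0,0,0],[0.8,-9,-59,0,0,0,0],[0.8,0,0,0,0,0,0]]' && python3 - <<'E'
from seg import *
im,W=cloud("top"); z=W[...,2];X=W[...,0];Y=W[...,1]
cv2.imwrite("pics/crop3.png",cv2.resize(im[145:205,110:190,::-1],(800,600),interpolation=cv2.INTER_CUBIC))
k=(z>.05)&(z<.062)&(X>.5)&(X<.64)&(Y>.3)&(Y<.42); print("handle",W[k].mean(0),k.sum())
k=(z>.042)&(z<.05)&(abs(X-.56)<.02)&(abs(Y-.398)<.02); print("post",W[k].mean(0),k.sum())
o=get_obs();T=o["eef_pos"];print(T)
im,d=read_camera("wrist"); cv2.imwrite("pics/w1.png",im[...,::-1]); print(camera_params("wrist")); 
E
```

```text
t: 6.52
eef_pos: [0.4423, 0.0128, 0.1511]
tool_rot: [0.001, 0.708, 0.707, 0.001]
contact_force: [0.1, -1.2, 0.9]
gripper_width: 0.898
grasp_force: 0.0
t: 7.15
eef_pos: [0.4056, -0.2271, 0.1508]
tool_rot: [0.001, 0.711, 0.704, -0.0]
contact_force: [0.0, 1.7, -0.6]
gripper_width: 0.899
grasp_force: 0.0
handle [0.58610401 0.36507101 0.05561589] 36
post [0.55941331 0.39711274 0.04467076] 29
[ 0.40620612 -0.22412922  0.15069162]
{'intrinsics': array([[297.31863964,   0.        , 250.97526861],
       [  0.        , 297.31863964, 195.60240985],
       [  0.        ,   0.        ,   1.        ]]), 'mount': array([[-8.46262186e-05,  9.53803797e-01,  3.00430206e-01,
         7.56652897e-02],
       [ 9.99999977e-01,  1.40340028e-04, -1.63867129e-04,
        -6.99296996e-04],
       [-1.98459473e-04,  3.00430185e-01, -9.53803787e-01,
        -1.43458536e-01],
       [ 0.00000000e+00,  0.00000000e+00,  0.00000000e+00,
         1.00000000e+00]])}
```

View pics/crop3.png

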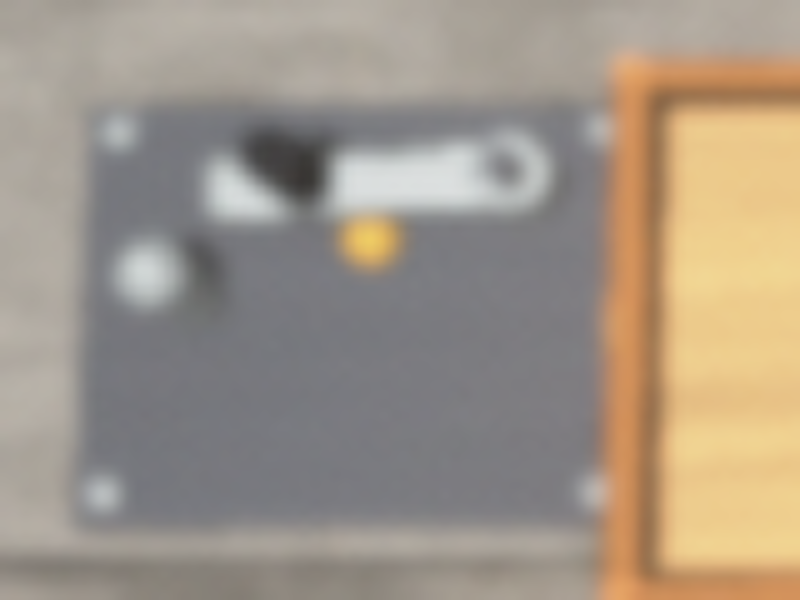

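View pics/w1.png

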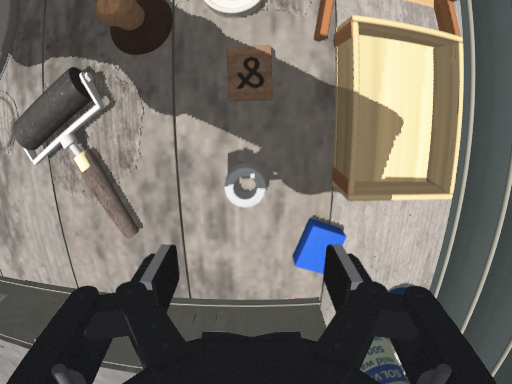

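The crop shows the bar's lower edge parallel to the plate edge and the ball at (370,240) standing free beside it, so the brace is out. The wrist view shows the collar at (245,187), the "&" block at (250,73), the blue decoy at (320,245) and the crate at (400,110).

```bash
cat >> h.py <<'E'
from scipy.spatial.transform import Rotation as R
def wray(u,v,z,o=None):
    o=o or get_obs(); p=camera_params("wrist"); K=np.array(p["intrinsics"]); M=np.array(p["mount"])
    x,y=(u-K[0,2])/K[0,0],(v-K[1,2])/K[1,1]; r=np.hypot(x,y); s=np.sin(r)/r if r>1e-9 else 1
    d=np.array([x*s,-y*s,-np.cos(r)]); q=o["tool_rot"]; Rt=R.from_quat([q[1],q[2],q[3],q[0]]).as_matrix()
    D=Rt@M[:3,:3]@d; C=Rt@M[:3,3]+o["eef_pos"]
    return C+D*(z-C[2])/D[2]
E
python3 - <<'E'
from h import *
print(wray(245,187,.024),wray(250,73,.024)); print(get_obs()["eef_pos"])
im,W=cloud("top"); g=im.mean(-1)
e=[]
for c in np.arange(133,158):
    d=np.diff(g[155:172,c]); r=np.argmin(d); 
    w=np.clip(-d[max(0,r-1):r+2],0,None); e.append((c,155+.5+max(0,r-1)+(w*np.arange(len(w))).sum()/w.sum()))
e=np.array(e); print(e.round(1).tolist())
m=(e[:,0]<140)|(e[:,0]>151); print(np.polyfit(e[m,0],e[m,1],1))
E
```

```text
[ 0.4004066  -0.22305021  0.024     ] [ 0.40545313 -0.11745429  0.024     ]
[ 0.40655297 -0.22216476  0.1505946 ]
[[133.0, 166.4], [134.0, 166.5], [135.0, 166.5], [136.0, 166.6], [137.0, 166.8], [138.0, 157.5], [139.0, 158.3], [140.0, 158.5], [141.0, 158.4], [142.0, 155.9], [143.0, 166.2], [144.0, 165.6], [145.0, 165.4], [146.0, 165.2], [147.0, 165.2], [148.0, 165.3], [149.0, 165.4], [150.0, 165.5], [151.0, 165.4], [152.0, 165.4], [153.0, 165.4], [154.0, 165.4], [155.0, 165.5], [156.0, 165.5], [157.0, 165.4]]
[3.35162706e-02 1.59869828e+02]
```

The edge fit is ambiguous, between about 1.50 and 1.55 rad. I'll give the handle a second firm push with shut fingers before touching the collar.

```bash
python3 -m creep '[[-1,13,58.7,0,0,0,0],[-1,13,58.7,0,0,0,0],[-1,13,58.7,0,0,0,0],[-1,13,58.7,0,0,0,0],[-1,13,58.7,0,0,0,0]]' 60 && python3 -m creep '[[-1,13,58.7,0,0,0,0],[-1,13,58.7,0,0,0,0],[-1,13,58.7,0,0,0,0],[-1,13,58.7,0,0,0,0],[-1,13,58.7,0,0,0,0]]' && python3 -m creep '[[-1,0,0,-40,0,0,0],[-1,0,0,-40,0,0,0],[-1,0,0,-30,0,0,0],[-1,0,0,-10,0,0,0],[-1,0,0,0,0,0,0]]'  && python3 -m creep '[[-1,10,0,0,0,0,0],[-1,10,0,0,0,0,0],[-1,5,0,0,0,0,0],[-1,5,0,0,0,0,0],[-1,0,0,0,0,0,0]]'&& python3 -m creep '[[-1,5,0,0,0,0,0],[-1,5,0,0,0,0,0],[-1,0,0,0,0,0,0]]'
```

```text
t: 7.92
eef_pos: [0.4708, 0.0762, 0.1508]
tool_rot: [0.0, 0.706, 0.708, 0.001]
contact_force: [1.6, 0.2, -0.0]
gripper_width: -0.0
grasp_force: 0.0
t: 8.55
eef_pos: [0.5347, 0.3699, 0.1505]
tool_rot: [-0.0, 0.706, 0.708, 0.0]
contact_force: [0.2, 0.7, -0.5]
gripper_width: 0.001
grasp_force: 0.0
t: 9.18
eef_pos: [0.5349, 0.3671, 0.0304]
tool_rot: [-0.0, 0.707, 0.708, -0.0]
contact_force: [-0.1, -0.1, 0.4]
gripper_width: -0.001
grasp_force: 0.0
t: 9.8
eef_pos: [0.5659, 0.3658, 0.0303]
tool_rot: [0.0, 0.707, 0.707, 0.0]
contact_force: [0.0, -0.1, -0.0]
gripper_width: 0.0
grasp_force: 0.0
t: 10.18
eef_pos: [0.5695, 0.3664, 0.0299]
tool_rot: [-0.002, 0.706, 0.708, -0.005]
contact_force: [-16.1, -3.6, 11.1]
gripper_width: -0.003
grasp_force: 8.1
```

```bash
python3 -m creep '[[-1,4,0,0,0,0,0],[-1,4,0,0,0,0,0],[-1,0,0,0,0,0,0]]' && python3 -m creep '[[-1,-15,0,0,0,0,0],[-1,-15,0,0,0,0,0],[-1,0,0,60,0,0,0],[-1,-60,0,60,0,0,0],[-1,-40,-50,0,0,0,0]]' && python3 -m creep '[[-1,0,-60,0,0,0,0],[-1,0,-60,0,0,0,0],[-1,0,-60,0,0,0,0],[0.8,0,0,0,0,0,0]]' && python3 - <<'E'
from h import *
im,W=cloud("top"); g=im.mean(-1);X=W[...,0];Y=W[...,1];z=W[...,2]
k=(z>.05)&(z<.062)&(X>.5)&(X<.64)&(Y>.3)&(Y<.42); print("handle",W[k].mean(0),k.sum())
e=[]
for c in np.arange(133,158):
    d=np.diff(g[160:172,c]); r=np.argmin(d); 
    w=np.clip(-d[max(0,r-1):r+2],0,None); e.append((c,160+.5+max(0,r-1)+(w*np.arange(len(w))).sum()/w.sum()))
print(np.round(e,1).tolist())
E
```

```text
t: 10.55
eef_pos: [0.5701, 0.3665, 0.0296]
tool_rot: [-0.005, 0.705, 0.709, -0.01]
contact_force: [-35.0, -8.8, 25.9]
gripper_width: -0.003
grasp_force: 18.2
t: 11.18
eef_pos: [0.4706, 0.3228, 0.1388]
tool_rot: [-0.0, 0.705, 0.709, 0.006]
contact_force: [0.5, -1.2, -0.7]
gripper_width: -0.003
grasp_force: 0.0
t: 11.68
eef_pos: [0.4706, 0.1311, 0.1343]
tool_rot: [0.001, 0.71, 0.704, -0.001]
contact_force: [-0.0, 0.6, 0.0]
gripper_width: 0.2
grasp_force: 0.0
handle [0.5886213  0.36508823 0.05508356] 33
[[133.0, 165.4], [134.0, 165.4], [135.0, 165.4], [136.0, 165.5], [137.0, 165.7], [138.0, 165.9], [139.0, 165.8], [140.0, 160.5], [141.0, 166.0], [142.0, 165.9], [143.0, 165.5], [144.0, 165.2], [145.0, 164.8], [146.0, 164.7], [147.0, 164.7], [148.0, 164.8], [149.0, 165.2], [150.0, 165.3], [151.0, 165.4], [152.0, 165.4], [153.0, 165.4], [154.0, 165.3], [155.0, 165.4], [156.0, 165.4], [157.0, 165.4]]
```

The second push moved the handle about 2.5 mm to a rigid stop at 35 N, and the bar edge is now straight, so the brace is seated. Back to the collar.

```bash
python3 -m creep '[[0.8,-12,-59,0,0,0,0],[0.8,-12,-59,0,0,0,0],[0.8,-12,-59,0,0,0,0],[0.8,-12,-59,0,0,0,0],[0.8,-11,-59,0,0,0,0]]' && python3 -m creep '[[0.8,-11,-59,0,0,0,0],[0.8,0,0,0,0,0,0],[0.8,0,0,0,0,0,0],[0.8,0,0,0,0,0,0]]' && python3 - <<'E'
from h import *
o=get_obs(); print(o["eef_pos"])
im,d=read_camera("wrist"); print(get_obs()["eef_pos"])
# collar: bright ring near image centre
g=cv2.medianBlur(cv2.cvtColor(im,cv2.COLOR_RGB2GRAY),3)
c=cv2.HoughCircles(g[140:250,180:320],cv2.HOUGH_GRADIENT,1,30,param1=120,param2=15,minRadius=14,maxRadius=35); print(c)
if c is not None:
  for a in c[0][:3]: print(wray(a[0]+180,a[1]+140,.024,o))
E
```

```text
t: 12.35
eef_pos: [0.4123, -0.1584, 0.135]
tool_rot: [0.001, 0.706, 0.708, 0.001]
contact_force: [0.9, -0.0, 0.3]
gripper_width: 0.899
grasp_force: 0.0
t: 12.85
eef_pos: [0.4013, -0.2149, 0.1346]
tool_rot: [0.0, 0.706, 0.708, 0.0]
contact_force: [0.5, -0.1, -1.1]
gripper_width: 0.899
grasp_force: 0.0
[ 0.40132898 -0.21493749  0.13457884]
[ 0.40113672 -0.21507565  0.13454628]
[[[70.5 64.5 22.1]]]
[ 0.40034333 -0.22767563  0.024     ]
```

```bash
python3 -m creep '[[0.8,-1,-11.5,-40,0,0,0],[0.8,0,0,-40,0,0,0],[0.8,0,0,-30,0,0,0],[0.8,0,0,-18,0,0,0],[0.8,0,0,0,0,0,0]]' && python3 -m creep '[[-1,0,0,0,0,0,0],[-1,0,0,0,0,0,0],[-1,0,0,0,0,0,0],[-1,0,0,0,0,0,0]]' 30 && python3 -m creep '[[0.4,0,0,0,0,0,0.17],[0.4,0,0,0,0,0,0.175],[0.4,0,0,0,0,0,0.175],[0.4,0,0,0,0,0,0.175],[0.4,0,0,0,0,0,0.175]]' && python3 -m creep '[[0.4,0,0,0,0,0,0.175],[0.4,0,0,0,0,0,0.175],[0.4,0,0,0,0,0,0.175],[0.4,0,0,0,0,0,0.175],[0.4,0,0,0,0,0,0]]'&& python3 -m creep '[[-1,0,0,0,0,0,0],[-1,0,0,0,0,0,0],[-1,0,0,0,0,0,0],[-1,0,0,0,0,0,0]]' 70
```

```text
t: 13.52
eef_pos: [0.399, -0.2267, 0.0055]
tool_rot: [-0.001, 0.706, 0.708, -0.0]
contact_force: [0.5, 0.8, 0.4]
gripper_width: 0.901
grasp_force: 0.0
t: 14.02
eef_pos: [0.4001, -0.2285, 0.0076]
tool_rot: [0.001, 0.707, 0.707, 0.0]
contact_force: [-0.3, 0.5, 7.8]
gripper_width: 0.456
grasp_force: 29.4
t: 14.65
eef_pos: [0.3996, -0.2287, 0.0072]
tool_rot: [0.001, 0.341, 0.94, -0.0]
contact_force: [1.1, 0.0, -0.8]
gripper_width: 0.707
grasp_force: 0.0
t: 15.28
eef_pos: [0.3995, -0.2288, 0.007]
tool_rot: [0.0, 0.002, 1.0, -0.0]
contact_force: [1.0, -0.2, 0.9]
gripper_width: 0.697
grasp_force: 0.0
t: 15.78
eef_pos: [0.3995, -0.2285, 0.0072]
tool_rot: [0.0, 0.002, 1.0, -0.001]
contact_force: [-2.3, 0.9, 9.3]
gripper_width: 0.438
grasp_force: 69.8
```

```bash
python3 -m creep '[[-1,0,0,50,0,0,0],[-1,0,20,55,0,0,0],[-1,10,57,55,0,0,0],[-1,15,57,0,0,0,0],[-1,15,57,0,0,0,0]]' && python3 -m creep '[[-1,15,57,0,0,0,0],[-1,15,57,0,0,0,0],[-1,15,57,0,0,0,0],[-1,15,57,0,0,0,0],[-1,15,57,0,0,0,0]]' && python3 -m creep '[[-1,15,57,0,0,0,0],[-1,15,57,0,0,0,0],[-1,15,36,0,0,0,0],[-1,0,0,0,0,0,0],[-1,0,0,0,0,0,0]]' && python3 - <<'E'
from h import *
o=get_obs(); print(o["eef_pos"],o["tool_rot"])
im,d=read_camera("wrist"); cv2.imwrite("pics/w2.png",im[...,::-1])
g=cv2.medianBlur(cv2.cvtColor(im,cv2.COLOR_RGB2GRAY),3)
c=cv2.HoughCircles(g[120:260,170:340],cv2.HOUGH_GRADIENT,1,20,param1=100,param2=12,minRadius=4,maxRadius=25); print(c)
if c is not None:
  for a in c[0][:6]: print(wray(a[0]+170,a[1]+120,.046,o))
E
```

```text
t: 16.4
eef_pos: [0.4376, -0.0487, 0.1554]
tool_rot: [0.001, 0.002, 1.0, -0.001]
contact_force: [0.9, -0.0, -1.1]
gripper_width: 0.438
grasp_force: 71.2
t: 17.02
eef_pos: [0.5123, 0.237, 0.1544]
tool_rot: [-0.0, 0.002, 1.0, -0.0]
contact_force: [0.5, 0.0, -1.3]
gripper_width: 0.434
grasp_force: 71.2
t: 17.65
eef_pos: [0.5567, 0.3844, 0.1539]
tool_rot: [-0.0, 0.001, 1.0, -0.001]
contact_force: [-0.4, -0.7, -1.6]
gripper_width: 0.434
grasp_force: 71.1
[0.55671551 0.38438401 0.15393001] [-3.62563802e-04  8.68490883e-04  9.99999212e-01 -8.31182874e-04]
[[[ 98.5  76.5   9.4]
  [ 26.5  98.5  21. ]
  [ 72.5 105.5  17.4]
  [ 29.5 121.5  16.3]
  [106.5  97.5  21. ]
  [168.5 129.5   9.6]
  [ 52.5  81.5   6.2]
  [ 54.5 128.5   9.6]
  [ 92.5 121.5   6.9]
  [136.5 103.5  14.1]
  [118.5  14.5   4.6]
  [126.5 122.5   5.5]]]
[0.55921216 0.39859383 0.046     ]
[0.58039771 0.33279    0.046     ]
[0.58715524 0.37518116 0.046     ]
[0.60400521 0.33402887 0.046     ]
[0.57931882 0.40625627 0.046     ]
[0.61397148 0.46886656 0.046     ]
```

View pics/w2.png

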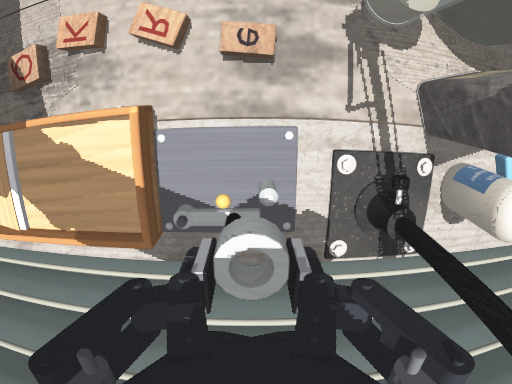

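The wrist view shows the collar held level, the post at (268,196), the brace out with its handle at (233,217), and the ball at (222,201). I measure the post at (559.2, 398.3).

```bash
python3 -m creep '[[-1,2.2,13.8,-30,0,0,0],[-1,0,0,-30,0,0,0],[-1,0,0,-24,0,0,0],[-1,0,0,0,0,0,0],[-1,0,0,0,0,0,0]]' && python3 -m creep '[[-1,0,0,-6,0,0,0],[-1,0,0,-6,0,0,0],[-1,0,0,-4,0,0,0],[-1,0,0,0,0,0,0]]'
```

```text
t: 18.32
eef_pos: [0.5599, 0.3992, 0.0716]
tool_rot: [0.0, 0.001, 1.0, 0.0]
contact_force: [-0.6, 0.0, -0.7]
gripper_width: 0.431
grasp_force: 71.1
t: 18.82
eef_pos: [0.5591, 0.3989, 0.0541]
tool_rot: [-0.0, 0.0, 1.0, -0.0]
contact_force: [-0.6, -0.0, -0.3]
gripper_width: 0.436
grasp_force: 71.1
```

```bash
python3 -m creep '[[-1,0,0,-4,0,0,0],[-1,0,0,-4,0,0,0],[-1,0,0,-4,0,0,0],[-1,0,0,0,0,0,0]]'
```

```text
t: 19.32
eef_pos: [0.5591, 0.3988, 0.042]
tool_rot: [-0.0, 0.0, 1.0, -0.0]
contact_force: [-0.2, 1.0, -0.6]
gripper_width: 0.434
grasp_force: 71.1
```

```bash
python3 -m creep '[[-1,0,0,-8,0,0,0],[-1,0,0,-8,0,0,0],[-1,0,0,-8,0,0,0],[-1,0,0,-4,0,0,0],[-1,0,0,0,0,0,0]]' && python3 -m creep '[[0.1,0,0,0,0,0,0],[0.2,0,0,0,0,0,0],[0.2,0,0,0,0,0,0]]'&& python3 -m creep '[[0.2,0,0,20,0,0,0],[0.2,0,0,60,0,0,0],[0.2,0,0,60,0,0,0],[0.2,-50,-20,0,0,0,0],[0.2,0,0,0,0,0,0]]' && python3 - <<'E'
from h import *
o=get_obs(); print(o["eef_pos"],o["tool_rot"])
im,d=read_camera("wrist"); cv2.imwrite("pics/w3.png",im[100:300,150:400,::-1])
E
```

```text
t: 19.95
eef_pos: [0.5591, 0.3989, 0.0141]
tool_rot: [-0.0, 0.0, 1.0, -0.0]
contact_force: [0.4, -0.4, -0.9]
gripper_width: 0.435
grasp_force: 71.1
t: 20.32
eef_pos: [0.5595, 0.3992, 0.0149]
tool_rot: [0.0, 0.0, 1.0, 0.0]
contact_force: [-0.4, -0.1, -0.2]
gripper_width: 0.599
grasp_force: 0.0
t: 20.95
eef_pos: [0.5051, 0.3783, 0.1561]
tool_rot: [-0.0, -0.002, 1.0, -0.001]
contact_force: [0.6, 0.1, -0.4]
gripper_width: 0.596
grasp_force: 0.0
[0.50507453 0.37827155 0.15610545] [-2.65775320e-04 -1.88631978e-03  9.99997576e-01 -1.10434271e-03]
```

View pics/w3.png

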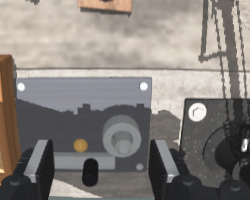

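The crop shows the collar down around the post at (122,135), with the brace bar and black handle at (90,170) in place. Now the blocks, using wrist depth segmentation.

```bash
cat >> h.py <<'E'
def wblocks(o=None,lo=.015,hi=.034,amin=120):
    o=o or get_obs(); im,d=read_camera("wrist"); p=camera_params("wrist"); K=np.array(p["intrinsics"]); M=np.array(p["mount"])
    v,u=np.mgrid[:384,:512]; x,y=(u-K[0,2])/K[0,0],(v-K[1,2])/K[1,1]; r=np.hypot(x,y)+1e-9
    t=np.tan(np.minimum(r,1.4))/r; P=np.stack([x*t*d,-y*t*d,-d],-1)
    q=o["tool_rot"]; Rt=R.from_quat([q[1],q[2],q[3],q[0]]).as_matrix()
    W=P@(Rt@M[:3,:3]).T+(Rt@M[:3,3]+o["eef_pos"]); W[(d==0)|(r>1.3)]=9
    z=W[...,2]; m=((z>lo)&(z<hi)&(im[...,0]>im[...,2].astype(int)+12)).astype(np.uint8)
    m=cv2.morphologyEx(m,cv2.MORPH_OPEN,np.ones((3,3),np.uint8))
    n,L,st,c=cv2.connectedComponentsWithStats(m,connectivity=4); out=[]
    for i in range(1,n):
        if st[i,4]<amin: continue
        k=(L==i); zt=np.percentile(z[k],70); k&=abs(z-zt)<.004
        c2,s,a=cv2.minAreaRect(W[k][:,:2].astype(np.float32)*1000)
        a=a if s[0]>s[1] else a+90   # long-axis angle from world x, deg
        a=(a+90)%180-90
        out.append((np.round(c2,1),np.round(sorted(s),1),round(a,1),round(zt*1000,1)))
    return im,out
E
python3 - <<'E'
from h import *
im,b=wblocks()
for x in b: print(*x)
print(get_obs()["eef_pos"])
E
```

```text
[350.4 197. ] [36.5 50.5] 85.8 24.4
[395.2 294.5] [34.2 50.6] 67.7 24.5
[415.4 380.4] [29.8 50.1] 84.2 24.5
[414.7 125.9] [42.5 52.7] -80.9 24.4
[535.7 283.4] [ 11.3 123.5] 5.6 28.6
[548.9 181.9] [121.9 168.8] -89.7 19.2
[549.6  51.1] [ 77.2 122.7] 0.7 25.8
[0.50946062 0.37905013 0.15591831]
```

```bash
python3 -m creep '[[0.65,-47,0.7,0,0,0,-0.05],[0.65,-47,0.7,-30,0,0,-0.05],[0.65,0,0,-50,0,0,0],[0.65,0,0,-45,0,0,0],[0.65,0,0,-28,0,0,0]]' && python3 -m creep '[[0.65,0,0,0,0,0,0],[-1,0,0,0,0,0,0],[-1,0,0,0,0,0,0],[-1,0,0,0,0,0,0]]' 50
```

```text
t: 21.68
eef_pos: [0.4161, 0.3805, -0.0004]
tool_rot: [-0.0, 0.051, 0.999, -0.0]
contact_force: [1.1, -0.2, 0.2]
gripper_width: 0.823
grasp_force: 0.0
t: 22.18
eef_pos: [0.4164, 0.3816, 0.0032]
tool_rot: [0.001, 0.051, 0.999, 0.001]
contact_force: [-0.6, -0.5, 7.1]
gripper_width: 0.572
grasp_force: 52.9
```

```bash
python3 -m creep '[[-1,0,0,60,0,0,0],[-1,0,0,60,0,0,0],[-1,14.7,-53.5,10,0,0,-0.1635],[-1,14.7,-53.5,0,0,0,-0.1635],[-1,14.7,-53.5,0,0,0,-0.1635]]' && python3 -m creep '[[-1,14.7,-53.5,0,0,0,-0.1635],[-1,14.7,-53.5,0,0,0,-0.1635],[-1,14.7,-53.5,0,0,0,-0.1635],[-1,14.7,-53.5,0,0,0,-0.1635],[-1,14.7,-53.5,0,0,0,-0.1635]]' && python3 -m creep '[[-1,14.7,-53.5,0,0,0,-0.1635],[-1,0,0,0,0,0,0],[-1,0,0,0,0,0,0]]' && python3 - <<'E'
from h import *
im,W=cloud("top"); X=W[...,0];Y=W[...,1];z=W[...,2]
k=(z>.05)&(z<.06)&(X>.47)&(X<.62)&(Y>-.25)&(Y<-.05)
print("crate top",cv2.minAreaRect(W[k][:,:2].astype(np.float32)*1000))
im,b=wblocks(lo=.04,hi=.06,amin=60)
for x in b: print(*x)
cv2.imwrite("pics/w4.png",im[...,::-1])
E
```

```text
t: 22.8
eef_pos: [0.46, 0.2182, 0.1324]
tool_rot: [0.001, 0.294, 0.956, 0.0]
contact_force: [1.3, 1.1, -0.5]
gripper_width: 0.572
grasp_force: 52.2
t: 23.42
eef_pos: [0.5333, -0.0493, 0.1323]
tool_rot: [0.0, 0.65, 0.76, 0.0]
contact_force: [1.2, 0.5, -0.4]
gripper_width: 0.569
grasp_force: 52.2
t: 23.8
eef_pos: [0.5474, -0.1004, 0.1318]
tool_rot: [-0.0, 0.707, 0.707, 0.0]
contact_force: [0.4, 0.7, -0.9]
gripper_width: 0.574
grasp_force: 52.2
crate top ((548.4159545898438, -148.9004364013672), (119.72409057617188, 163.27459716796875), 0.07946348935365677)
[481.3  22. ] [ 8.5 89.8] -89.7 43.1
[613.8  22.5] [ 8.8 89.1] -89.6 43.1
[696.5 -57.4] [  7.4 271.8] -89.9 57.4
[308.3 -59.3] [11.1 25.4] -79.6 53.6
[ 548.3 -103.2] [ 72.  120.2] -0.2 55.7
[ 545.7 -225.5] [ 20.5 105.7] -9.0 54.4
[ 695.9 -313.4] [ 5.9 29.7] 88.3 57.2
```

View pics/w4.png

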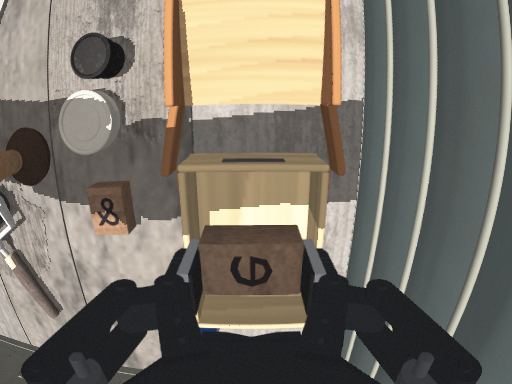

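The wrist view shows block G held across its length above the crate's front part (crate walls at columns 180–328), well centred. I lower it and release.

```bash
python3 -m creep '[[-1,1,0,-50,0,0,0],[-1,0,0,-40,0,0,0],[-1,0,0,-28,0,0,0],[-1,0,0,0,0,0,0],[0.45,0,0,0,0,0,0]]' && python3 -m creep '[[0.45,0,0,0,0,0,0],[0.45,0,0,0,0,0,0],[0.45,0,0,60,0,0,0],[0.45,0,0,60,0,0,0],[0.65,0,0,0,0,0,0]]' && python3 - <<'E'
from h import *
im,b=wblocks(amin=100)
for x in b: print(*x)
print(get_obs()["eef_pos"])
E
```

```text
t: 24.52
eef_pos: [0.5492, -0.1001, 0.0146]
tool_rot: [0.0, 0.707, 0.707, 0.0]
contact_force: [-0.1, -0.1, -0.2]
gripper_width: 0.721
grasp_force: 0.0
t: 25.15
eef_pos: [0.5522, -0.1013, 0.139]
tool_rot: [0.004, 0.708, 0.706, 0.003]
contact_force: [-0.5, 0.0, 0.6]
gripper_width: 0.827
grasp_force: 0.0
[542.7  -5.4] [135.3 156.1] 89.6 22.9
[617.2 -41.3] [ 8.5 83.4] -78.3 30.8
[390.4 -34.6] [52.5 52.6] -2.2 23.6
[305.2 -60.6] [47.7 57.7] -79.5 26.2
[589.3 -67.9] [ 0.8 29.6] -0.2 28.4
[ 601.7 -134.7] [  1.2 111.3] 89.9 28.3
[ 547.5 -100.1] [30.4 49.3] 0.6 30.3
[ 495.5 -125.8] [ 1.5 84.1] -89.8 27.7
[ 405.  -118.9] [41.  50.7] -88.4 24.2
[ 249.8 -233.9] [ 20.4 105.1] -61.4 19.7
[ 548.6 -196.7] [ 57.3 107.2] 0.3 28.7
[ 0.55026942 -0.10136603  0.13643287]
```

```bash
python3 -m creep '[[0.65,-28,-3.6,0,0,0,-0.1714],[0.65,-28,-3.6,0,0,0,-0.1714],[0.65,-28,-3.6,0,0,0,-0.1714],[0.65,-28,-3.6,0,0,0,-0.1714],[0.65,-29,-3.6,0,0,0,-0.1714]]' && python3 -m creep '[[0.65,0,0,0,0,0,-0.1714],[0.65,0,0,-20,0,0,-0.1714],[0.65,0,0,-20,0,0,-0.1714],[0.65,0,0,-20,0,0,-0.1714],[0.65,0,0,0,0,0,0]]'
```

```text
t: 25.82
eef_pos: [0.4056, -0.119, 0.1326]
tool_rot: [-0.001, 0.938, 0.346, -0.001]
contact_force: [0.2, -0.9, -0.2]
gripper_width: 0.826
grasp_force: 0.0
t: 26.45
eef_pos: [0.4056, -0.1186, 0.0719]
tool_rot: [-0.0, 1.0, 0.014, -0.002]
contact_force: [-0.6, 0.2, -0.1]
gripper_width: 0.824
grasp_force: 0.0
```

```bash
python3 -m creep '[[0.65,0,0,-40,0,0,0],[0.65,0,0,-31,0,0,0],[0.65,0,0,0,0,0,0],[-1,0,0,0,0,0,0],[-1,0,0,0,0,0,0]]' 50 && python3 -m creep '[[-1,0,0,0,0,0,0],[-1,0,0,60,0,0,0],[-1,0,0,60,0,0,0],[-1,0,0,8,0,0,0]]'
```

```text
t: 27.08
eef_pos: [0.4086, -0.1193, 0.004]
tool_rot: [0.0, 1.0, 0.014, 0.001]
contact_force: [-0.1, -0.3, -0.8]
gripper_width: 0.571
grasp_force: 51.7
t: 27.58
eef_pos: [0.4104, -0.1196, 0.135]
tool_rot: [0.001, 1.0, 0.013, 0.004]
contact_force: [-0.3, 0.2, -1.7]
gripper_width: 0.574
grasp_force: 52.1
```

```bash
python3 -m creep '[[-1,15.3,-8.3,0,0,0,0.1714],[-1,15.3,-8.3,0,0,0,0.1714],[-1,15.3,-8.3,0,0,0,0.1714],[-1,15.3,-8.3,0,0,0,0.1714],[-1,15.3,-8.3,0,0,0,0.1714]]' && python3 -m creep '[[-1,15.3,-8.3,0,0,0,0.1714],[-1,15.3,-8.3,0,0,0,0.1714],[-1,15.3,-8.3,0,0,0,0.1714],[-1,15.3,-8.3,0,0,0,0.1714],[-1,0,0,0,0,0,0]]' && python3 -m creep '[[-1,0,0,0,0,0,0],[-1,0,0,-50,0,0,0],[-1,0,0,-30,0,0,0],[-1,0,0,0,0,0,0]]'
```

```text
t: 28.2
eef_pos: [0.484, -0.1607, 0.1302]
tool_rot: [-0.0, 0.903, 0.43, -0.0]
contact_force: [-0.1, 0.6, 0.3]
gripper_width: 0.572
grasp_force: 52.1
t: 28.82
eef_pos: [0.5454, -0.1942, 0.13]
tool_rot: [-0.0, 0.708, 0.706, 0.0]
contact_force: [0.1, 0.1, 0.0]
gripper_width: 0.575
grasp_force: 52.1
t: 29.32
eef_pos: [0.5427, -0.1927, 0.0486]
tool_rot: [-0.002, 0.708, 0.706, -0.001]
contact_force: [-0.3, 1.4, -0.2]
gripper_width: 0.571
grasp_force: 52.1
```

```bash
python3 -m creep '[[-1,4,-1,0,0,0,0],[-1,0,0,-18,0,0,0],[-1,0,0,-16,0,0,0],[-1,0,0,0,0,0,0],[0.45,0,0,0,0,0,0]]' && python3 -m creep '[[0.45,0,0,0,0,0,0],[0.45,0,0,0,0,0,0],[0.45,0,0,60,0,0,0],[0.65,0,0,60,0,0,0]]' && python3 -m creep '[[0.65,-14,60,0,0,0,0.17],[0.65,-14,60,0,0,0,0.17],[0.65,-14,60,0,0,0,0.17],[0.65,-14,60,0,0,0,0.17],[0.65,-14,60,0,0,0,0.17]]' && python3 -m creep '[[0.65,-40,10,0,0,0,0.17],[0.65,0,0,0,0,0,0.17],[0.65,0,0,0,0,0,0.17],[0.65,0,0,0,0,0,0.17],[0.65,0,0,0,0,0,0]]' && python3 - <<'E'
from h import *
im,b=wblocks(amin=100)
for x in b: print(*x)
print(get_obs()["eef_pos"],get_obs()["tool_rot"])
E
```

```text
t: 29.95
eef_pos: [0.5494, -0.1946, 0.0165]
tool_rot: [-0.0, 0.708, 0.707, 0.0]
contact_force: [0.2, 0.4, -0.4]
gripper_width: 0.721
grasp_force: 0.0
t: 30.45
eef_pos: [0.5489, -0.1945, 0.1377]
tool_rot: [-0.001, 0.708, 0.707, -0.0]
contact_force: [0.7, -1.2, -0.0]
gripper_width: 0.821
grasp_force: 0.0
t: 31.08
eef_pos: [0.4789, 0.1069, 0.1371]
tool_rot: [0.001, 0.351, 0.936, 0.0]
contact_force: [0.4, 0.1, 0.2]
gripper_width: 0.823
grasp_force: 0.0
t: 31.7
eef_pos: [0.4394, 0.1152, 0.1367]
tool_rot: [0.0, 0.022, 1.0, 0.0]
contact_force: [0.6, -0.2, 0.7]
gripper_width: 0.824
grasp_force: 0.0
[287.2 228.3] [10.  29.9] 37.0 28.0
[300.7 -56.9] [50.2 55.7] -16.4 26.2
[350. 196.] [36.4 50. ] 85.1 24.6
[395.4 293.9] [33.9 51.7] 67.7 24.6
[389.2 -30.7] [59.9 60.3] 88.7 23.7
[414.4 125.5] [42.  50.4] -80.9 24.5
[475.  269.8] [ 2.5 21.6] 89.2 28.8
[475.8 196.2] [  2.  114.4] -89.6 28.8
[477.1 -38.8] [12.9 88.7] 83.9 30.3
[476.6  72.9] [  2.1 128.9] -89.6 28.5
[531.9 235.5] [75.7 78.6] -89.6 19.5
[ 491.9 -131.7] [ 47.3 153. ] 70.8 28.1
[552.9 147.1] [ 95.3 115.7] 0.7 19.3
[551.3  57.8] [ 60.3 119.8] 0.3 25.1
[ 558.4 -190.7] [70.6 90. ] 1.3 29.9
[ 542.5 -105.3] [20.  41.6] -0.6 30.1
[0.43935649 0.11517924 0.13666256] [7.25672853e-05 2.30230387e-02 9.99734929e-01 7.92663152e-05]
```

```bash
python3 -m creep '[[0.65,-25,10.4,0,0,0,0.102],[0.65,0,0,-50,0,0,0.102],[0.65,0,0,-50,0,0,0],[0.65,0,0,-35,0,0,0],[0.65,0,0,0,0,0,0]]' && python3 -m creep '[[-1,0,0,0,0,0,0],[-1,0,0,0,0,0,0],[-1,0,0,0,0,0,0],[-1,0,0,60,0,0,0],[-1,0,0,60,0,0,0]]' 50
```

```text
t: 32.38
eef_pos: [0.4127, 0.1253, 0.0001]
tool_rot: [-0.002, -0.08, 0.997, -0.001]
contact_force: [0.5, -0.6, -0.4]
gripper_width: 0.825
grasp_force: 0.0
t: 33.0
eef_pos: [0.4139, 0.1257, 0.1234]
tool_rot: [-0.0, -0.081, 0.997, 0.0]
contact_force: [1.0, -0.2, 0.2]
gripper_width: 0.572
grasp_force: 52.2
```

```bash
python3 -m creep '[[-1,13.4,-27.3,8,0,0,-0.1732],[-1,13.4,-27.3,0,0,0,-0.1732],[-1,13.4,-27.3,0,0,0,-0.1732],[-1,13.4,-27.3,0,0,0,-0.1732],[-1,13.4,-27.3,0,0,0,-0.1732]]' && python3 -m creep '[[-1,13.4,-27.3,0,0,0,-0.1732],[-1,13.4,-27.3,0,0,0,-0.1732],[-1,13.4,-27.3,0,0,0,-0.1732],[-1,13.4,-27.3,0,0,0,-0.1732],[-1,13.4,-27.3,0,0,0,-0.1732]]' && python3 -m creep '[[-1,0,0,0,0,0,0],[-1,0,0,0,0,0,0]]' && python3 - <<'E'
from h import *
im,b=wblocks(amin=100)
for x in b: print(*x)
E
```

```text
t: 33.62
eef_pos: [0.4819, -0.012, 0.1306]
tool_rot: [0.001, 0.348, 0.938, 0.0]
contact_force: [0.4, -0.7, -0.1]
gripper_width: 0.571
grasp_force: 52.2
t: 34.25
eef_pos: [0.5488, -0.1484, 0.1306]
tool_rot: [0.001, 0.709, 0.705, 0.001]
contact_force: [-1.1, 0.2, -0.5]
gripper_width: 0.576
grasp_force: 52.2
t: 34.5
eef_pos: [0.5481, -0.1466, 0.1301]
tool_rot: [-0.0, 0.706, 0.708, 0.0]
contact_force: [0.4, 0.3, -0.9]
gripper_width: 0.574
grasp_force: 52.2
[480.6 -30.4] [  9.4 106.9] 80.2 30.6
[615.2 -29.7] [  9.8 106.6] -79.3 30.7
[385.8 -47.6] [26.6 59.1] -11.1 23.8
[303.1 -61.2] [51.1 57.2] 89.3 26.0
[ 495.5 -132. ] [  1.3 114.1] -89.8 28.3
[ 601.7 -132. ] [  1.4 114.7] -89.9 28.0
[ 547.6 -100.5] [29.6 49.8] 0.3 30.4
[ 250.3 -236.4] [ 21.5 104.4] -62.3 19.5
```

```bash
python3 -m creep '[[-1,0,-0.5,-50,0,0,0],[-1,0,0,-40,0,0,0],[-1,0,0,-24,0,0,0],[-1,0,0,0,0,0,0],[0.45,0,0,0,0,0,0]]' && python3 -m creep '[[0.45,0,0,0,0,0,0],[0.45,0,0,0,0,0,0],[0.45,0,0,60,0,0,0],[0.65,0,0,60,0,0,0],[0.65,0,0,0,0,0,0]]' && python3 - <<'E'
from h import *
im,b=wblocks(amin=100)
for x in b: print(*x)
cv2.imwrite("pics/w5.png",im[...,::-1])
E
```

```text
t: 35.17
eef_pos: [0.5491, -0.1473, 0.0168]
tool_rot: [0.001, 0.707, 0.708, 0.001]
contact_force: [1.1, 0.1, 0.5]
gripper_width: 0.723
grasp_force: 0.0
t: 35.8
eef_pos: [0.552, -0.1483, 0.1412]
tool_rot: [0.004, 0.707, 0.707, 0.003]
contact_force: [-0.3, 0.2, -0.9]
gripper_width: 0.827
grasp_force: 0.0
[480.7 -29.3] [  9.8 109.2] 80.4 30.7
[610.2   3.8] [ 1.3 39.9] -89.4 28.1
[619.1 -49.6] [ 8.9 65.5] -78.2 30.8
[384.4 -46.5] [26.8 54.4] -8.4 23.7
[304.2 -61.1] [48.8 57.3] -86.5 26.2
[495.5 -84.1] [ 1.2 19.5] -88.6 27.7
[ 547.4 -100.2] [29.5 49.9] 0.6 30.5
[ 601.2 -108. ] [ 1.4 37. ] -89.4 28.8
[ 548.4 -160. ] [107.1 130.2] -89.8 30.2
[ 547.1 -147.9] [42.5 49. ] 0.6 30.4
[ 601.8 -156.9] [ 0.8 59.6] -89.9 28.6
[ 250.6 -235. ] [ 22.1 105.3] -59.7 19.5
```

View pics/w5.png

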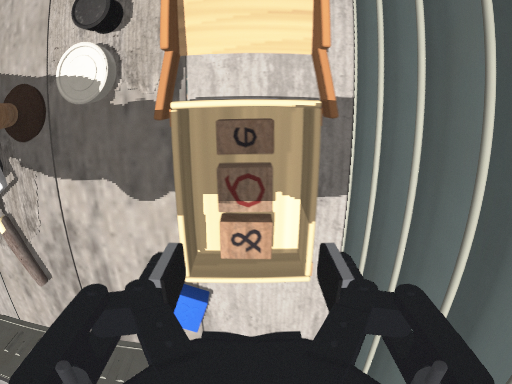

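The wrist view shows G, O and & lying flat in a row in the crate at (245,136), (245,186) and (247,237). Next is block R.

```bash
python3 -m creep '[[0.65,-19.6,55.2,0,0,0,0.1477],[0.65,-19.6,55.2,0,0,0,0.1477],[0.65,-19.6,55.2,0,0,0,0.1477],[0.65,-19.6,55.2,0,0,0,0.1477],[0.65,-19.6,55.2,0,0,0,0.1477]]' && python3 -m creep '[[0.65,-19.6,55.2,0,0,0,0.1477],[0.65,-19.6,55.2,0,0,0,0.1477],[0.65,-19.3,55.6,0,0,0,0.1477],[0.65,0,0,0,0,0,0],[0.65,0,0,0,0,0,0]]' && python3 - <<'E'
from h import *
im,b=wblocks(amin=100)
for x in b: 
  if x[0][0]<450: print(*x)
print(get_obs()["eef_pos"],get_obs()["tool_rot"])
E
```

```text
t: 36.48
eef_pos: [0.4487, 0.1293, 0.1348]
tool_rot: [-0.001, 0.402, 0.916, -0.0]
contact_force: [1.1, 0.1, -0.5]
gripper_width: 0.823
grasp_force: 0.0
t: 37.1
eef_pos: [0.3913, 0.2932, 0.1346]
tool_rot: [-0.001, 0.193, 0.981, -0.001]
contact_force: [-0.7, -0.2, -0.2]
gripper_width: 0.826
grasp_force: 0.0
[211.3 261.9] [12.8 62.4] 19.9 28.8
[285.3 251. ] [ 7.7 27.9] -26.3 28.5
[349.9 196.3] [36.8 51.7] 85.8 24.4
[395.  294.6] [34.7 49.4] 67.7 24.5
[388.3 -17.5] [34.9 57.5] 1.5 23.5
[0.39186489 0.29257052 0.13469739] [-4.35372973e-04  1.94082616e-01  9.80984591e-01 -9.90794471e-04]
```

```bash
python3 -m creep '[[0.65,3.2,1.8,-40,0,0,0],[0.65,0,0,-50,0,0,0],[0.65,0,0,-43,0,0,0],[0.65,0,0,0,0,0,0],[-1,0,0,0,0,0,0]]' 50 && python3 -m creep '[[-1,0,0,0,0,0,0],[-1,0,0,0,0,0,0],[-1,0,0,60,0,0,0],[-1,0,0,60,0,0,0],[-1,0,0,20,0,0,0]]'
```

```text
t: 37.78
eef_pos: [0.3958, 0.2958, 0.0036]
tool_rot: [0.0, 0.194, 0.981, 0.0]
contact_force: [0.5, 0.1, 0.1]
gripper_width: 0.627
grasp_force: 0.0
t: 38.4
eef_pos: [0.3964, 0.2974, 0.1465]
tool_rot: [0.002, 0.193, 0.981, 0.002]
contact_force: [1.1, 0.5, -0.4]
gripper_width: 0.573
grasp_force: 52.3
```

```bash
python3 -m creep '[[-1,19,-58.6,0,0,0,-0.1477],[-1,19,-58.6,0,0,0,-0.1477],[-1,19,-58.6,0,0,0,-0.1477],[-1,19,-58.6,0,0,0,-0.1477],[-1,19,-58.6,0,0,0,-0.1477]]' && python3 -m creep '[[-1,19,-58.6,0,0,0,-0.1477],[-1,19,-58.6,0,0,0,-0.1477],[-1,19,-58.6,0,0,0,-0.1477],[-1,0,0,0,0,0,0],[-1,0,0,0,0,0,0]]' && python3 -m creep '[[-1,0,0,-50,0,0,0],[-1,0,0,-35,0,0,0],[-1,0,0,0,0,0,0]]'
```

```text
t: 39.02
eef_pos: [0.4901, 0.0007, 0.1427]
tool_rot: [0.0, 0.536, 0.844, -0.0]
contact_force: [1.4, 0.3, -0.7]
gripper_width: 0.573
grasp_force: 52.2
t: 39.65
eef_pos: [0.5464, -0.1724, 0.1421]
tool_rot: [-0.001, 0.707, 0.707, -0.0]
contact_force: [0.2, 1.0, 0.2]
gripper_width: 0.571
grasp_force: 52.2
t: 40.02
eef_pos: [0.5446, -0.1704, 0.0554]
tool_rot: [-0.003, 0.706, 0.708, -0.001]
contact_force: [0.6, 1.1, 0.5]
gripper_width: 0.569
grasp_force: 52.2
```

Lower and release, then go towards K and check its reach.

```bash
python3 -m creep '[[-1,3,0,-10,0,0,0],[-1,0,0,-7,0,0,0],[-1,0,0,0,0,0,0],[0.45,0,0,0,0,0,0],[0.45,0,0,0,0,0,0]]' && python3 -m creep '[[0.45,0,0,0,0,0,0],[0.45,0,0,50,0,0,0],[0.65,0,0,55,0,0,0],[0.65,-18,50,0,0,0,0.166],[0.65,-18,50,0,0,0,0.166]]' && python3 -m creep '[[0.65,-18,50,0,0,0,0.166],[0.65,-18,50,0,0,0,0.166],[0.65,-18,50,0,0,0,0.166],[0.65,-18,50,0,0,0,0.166],[0.65,-18,50,0,0,0,0.166]]' && python3 -m creep '[[0.65,-25,12,0,0,0,0.166],[0.65,-25,5,0,0,0,0.166],[0.65,0,0,0,0,0,0],[0.65,0,0,0,0,0,0]]' && python3 - <<'E'
from h import *
im,b=wblocks(amin=100)
for x in b: 
  if x[0][0]<450: print(*x)
o=get_obs();print(o["eef_pos"],o["tool_rot"],o["q"].round(2))
im,W=cloud("top"); X=W[...,0];Y=W[...,1];z=W[...,2]
k=(z>.045)&(z<.062)&(X>.505)&(X<.592)&(Y>-.215)&(Y<-.08)
print("R",cv2.minAreaRect(W[k][:,:2].astype(np.float32)*1000),k.sum())
E
```

```text
t: 40.65
eef_pos: [0.5503, -0.173, 0.041]
tool_rot: [0.0, 0.707, 0.707, 0.0]
contact_force: [-0.6, 0.6, 0.2]
gripper_width: 0.73
grasp_force: 0.0
t: 41.28
eef_pos: [0.5142, -0.0721, 0.1466]
tool_rot: [0.001, 0.579, 0.815, 0.0]
contact_force: [0.6, 0.8, 0.1]
gripper_width: 0.826
grasp_force: 0.0
t: 41.9
eef_pos: [0.4235, 0.1785, 0.1459]
tool_rot: [0.0, 0.2, 0.98, 0.0]
contact_force: [0.7, -0.4, -0.2]
gripper_width: 0.823
grasp_force: 0.0
t: 42.4
eef_pos: [0.375, 0.1939, 0.1458]
tool_rot: [0.0, 0.04, 0.999, 0.0]
contact_force: [0.1, 0.1, -0.0]
gripper_width: 0.825
grasp_force: 0.0
[226.4 331.7] [18.1 75.9] -48.2 28.2
[299.3 -57. ] [49.2 56. ] 0.7 26.1
[349.9 196.4] [35.4 49.4] 85.7 24.6
[382.  -26.1] [42.8 56.4] 67.6 23.6
[0.37510791 0.19385591 0.14573932] [3.54309831e-04 3.97827708e-02 9.99208280e-01 1.33610850e-04] [ 0.26  0.33 -1.01  2.17  0.38  0.83  0.51]
R ((548.2825927734375, -173.69842529296875), (33.7561149597168, 49.04207229614258), 89.3143081665039) 277
```

```bash
python3 -m creep '[[0.65,-17,2.5,0,0,0,0],[0.65,0,0,-40,0,0,0],[0.65,0,0,-40,0,0,0],[0.65,0,0,0,0,0,0],[0.65,0,0,0,0,0,0]]' && python3 -c "
from station import *
print(get_obs()['q'].round(2))"
```

```text
t: 43.12
eef_pos: [0.357, 0.1973, 0.0666]
tool_rot: [0.0, 0.038, 0.999, 0.0]
contact_force: [0.6, 0.2, -0.2]
gripper_width: 0.823
grasp_force: 0.0
[ 0.1   0.45 -0.88  2.26  0.57  0.67  0.29]
```

```bash
python3 -m creep '[[0.65,-2,0,-30,0,0,0],[0.65,0,0,-25,0,0,0],[0.65,0,0,-9,0,0,0],[0.65,0,0,0,0,0,0]]' && python3 -c "
from station import *
print(get_obs()['q'].round(2))"
```

```text
t: 43.62
eef_pos: [0.3555, 0.1971, 0.0023]
tool_rot: [0.0, 0.038, 0.999, 0.0]
contact_force: [0.8, -0.4, -0.2]
gripper_width: 0.824
grasp_force: 0.0
[-0.04  0.56 -0.73  2.29  0.77  0.54  0.11]
```

```bash
python3 -m creep '[[-1,0,0,0,0,0,0],[-1,0,0,0,0,0,0],[-1,0,0,0,0,0,0],[-1,0,0,50,0,0,0],[-1,20,0,50,0,0,0]]' 50 && python3 -m creep '[[-1,40,0,40,0,0,0],[-1,17,-42,0,0,0,-0.166],[-1,17,-42,0,0,0,-0.166],[-1,17,-42,0,0,0,-0.166],[-1,17,-42,0,0,0,-0.166]]' && python3 -m creep '[[-1,17,-42,0,0,0,-0.166],[-1,17,-42,0,0,0,-0.166],[-1,17,-42,0,0,0,-0.166],[-1,17,-32,0,0,0,-0.166],[-1,0,0,0,0,0,-0.166]]' && python3 -m creep '[[-1,0,0,0,0,0,0],[-1,0,0,0,0,0,0]]'
```

```text
t: 44.25
eef_pos: [0.3735, 0.1965, 0.103]
tool_rot: [-0.001, 0.037, 0.999, -0.0]
contact_force: [1.4, -0.2, -0.7]
gripper_width: 0.57
grasp_force: 52.9
t: 44.88
eef_pos: [0.4835, 0.0272, 0.1425]
tool_rot: [0.001, 0.364, 0.931, 0.0]
contact_force: [0.3, 0.1, -0.5]
gripper_width: 0.575
grasp_force: 53.0
t: 45.5
eef_pos: [0.5518, -0.1329, 0.1422]
tool_rot: [0.001, 0.711, 0.703, 0.0]
contact_force: [-0.6, 0.3, 0.2]
gripper_width: 0.573
grasp_force: 53.0
t: 45.75
eef_pos: [0.5509, -0.1286, 0.142]
tool_rot: [0.0, 0.705, 0.709, 0.0]
contact_force: [0.0, -0.6, -0.2]
gripper_width: 0.575
grasp_force: 53.0
```

```bash
python3 -m creep '[[-1,-2.5,-1,-50,0,0,0],[-1,0,0,-35,0,0,0],[-1,0,0,-19,0,0,0],[-1,0,0,0,0,0,0],[0.45,0,0,0,0,0,0]]' && python3 -m creep '[[0.45,0,0,0,0,0,0],[0.45,0,0,0,0,0,0],[0.45,0,0,60,0,0,0],[0.45,0,0,60,0,0,0],[0.45,0,0,0,0,0,0]]' && python3 - <<'E'
from h import *
im,b=wblocks(amin=100,hi=.062)
cv2.imwrite("pics/w6.png",im[...,::-1]); print(get_obs()["eef_pos"])
E
```

```text
t: 46.38
eef_pos: [0.5497, -0.1302, 0.0389]
tool_rot: [0.001, 0.707, 0.708, 0.001]
contact_force: [-0.2, 0.2, 0.0]
gripper_width: 0.721
grasp_force: 0.0
t: 47.0
eef_pos: [0.5521, -0.1306, 0.1631]
tool_rot: [0.004, 0.707, 0.707, 0.003]
contact_force: [-0.0, -0.3, 0.1]
gripper_width: 0.725
grasp_force: 0.0
[ 0.55017004 -0.13064738  0.16040381]
```

View pics/w6.png

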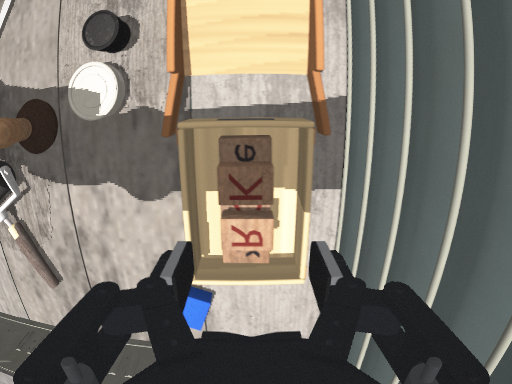

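The wrist view shows all five blocks in the crate, G, O and & below with K at (245,183) and R at (247,238) on top, and the crate level. Now the fingers go behind the rear wall to push.

```bash
python3 -m creep '[[-1,-1,-43,0,0,0,0],[-1,0,-43,0,0,0,0],[-1,0,-44,0,0,0,0],[-1,0,0,0,0,0,0],[-1,0,0,-50,0,0,0]]' 60 && python3 -m creep '[[-1,0,0,-50,0,0,0],[-1,0,0,-33,0,0,0],[-1,0,0,0,0,0,0],[-1,0,10,0,0,0,0],[-1,0,10,0,0,0,0]]' && python3 -m creep '[[-1,0,10,0,0,0,0],[-1,0,10,0,0,0,0],[-1,0,10,0,0,0,0],[-1,0,10,0,0,0,0],[-1,0,10,0,0,0,0]]'
```

```text
t: 47.68
eef_pos: [0.55, -0.2611, 0.1094]
tool_rot: [0.003, 0.707, 0.707, 0.001]
contact_force: [-0.2, -0.3, -0.5]
gripper_width: 0.003
grasp_force: 0.0
t: 48.3
eef_pos: [0.5488, -0.2395, 0.0263]
tool_rot: [0.001, 0.707, 0.708, 0.001]
contact_force: [0.9, -10.2, 0.4]
gripper_width: 0.003
grasp_force: 7.9
t: 48.92
eef_pos: [0.5486, -0.1922, 0.0263]
tool_rot: [0.002, 0.707, 0.707, -0.0]
contact_force: [0.2, -7.0, 2.5]
gripper_width: 0.004
grasp_force: 3.6
```

```bash
python3 -m creep '[[-1,0,10,0,0,0,0],[-1,0,10,0,0,0,0],[-1,0,10,0,0,0,0],[-1,0,10,0,0,0,0],[-1,0,10,0,0,0,0]]' && python3 -m creep '[[-1,0,10,0,0,0,0],[-1,0,10,0,0,0,0],[-1,0,10,0,0,0,0],[-1,0,10,0,0,0,0],[-1,0,10,0,0,0,0]]' && python3 - <<'E'
from h import *
im,W=cloud("top"); cv2.imwrite("pics/t7.png",im[...,::-1])
o=get_obs(); print(o["eef_pos"])
E
```

```text
t: 49.55
eef_pos: [0.5483, -0.1426, 0.026]
tool_rot: [0.002, 0.708, 0.707, -0.001]
contact_force: [0.6, -7.0, 1.8]
gripper_width: -0.004
grasp_force: 3.7
t: 50.18
eef_pos: [0.5478, -0.0917, 0.0255]
tool_rot: [0.001, 0.707, 0.707, -0.001]
contact_force: [0.5, -5.3, -0.5]
gripper_width: 0.006
grasp_force: 2.8
[ 0.54778671 -0.08946828  0.0255282 ]
```

```bash
python3 -m creep '[[-1,0,10,1,0,0,0],[-1,0,10,1,0,0,0],[-1,0,10,2,0,0,0],[-1,0,10,2,0,0,0],[-1,0,10,2,0,0,0]]' && python3 -m creep '[[-1,0,8,2,0,0,0],[-1,0,8,2,0,0,0],[-1,0,8,2,0,0,0],[-1,0,8,2,0,0,0],[-1,0,0,2,0,0,0]]'
```

```text
t: 50.85
eef_pos: [0.5476, -0.0401, 0.0329]
tool_rot: [0.0, 0.707, 0.707, -0.0]
contact_force: [0.9, -5.5, -1.6]
gripper_width: -0.001
grasp_force: 3.0
t: 51.48
eef_pos: [0.5481, -0.0075, 0.0433]
tool_rot: [0.0, 0.707, 0.707, 0.0]
contact_force: [-0.7, -2.9, 1.0]
gripper_width: 0.002
grasp_force: 1.2
```

```bash
python3 -m creep '[[-1,0,6,1,0,0,0],[-1,0,6,1,0,0,0],[-1,0,6,1,0,0,0],[-1,0,6,0,0,0,0],[-1,0,0,0,0,0,0]]' && python3 -m creep '[[-1,0,8,0,0,0,0],[-1,0,8,0,0,0,0],[-1,0,8,0,0,0,0],[-1,0,8,0,0,0,0],[-1,0,0,0,0,0,0]]'&& python3 -m creep '[[-1,0,8,0,0,0,0],[-1,0,8,0,0,0,0],[-1,0,8,0,0,0,0],[-1,0,0,0,0,0,0]]'
```

```text
t: 52.1
eef_pos: [0.548, 0.0173, 0.0462]
tool_rot: [0.0, 0.707, 0.708, 0.001]
contact_force: [0.4, 0.6, 0.2]
gripper_width: 0.005
grasp_force: 0.0
t: 52.72
eef_pos: [0.5477, 0.0495, 0.0457]
tool_rot: [-0.0, 0.706, 0.708, 0.001]
contact_force: [0.9, 0.7, 0.4]
gripper_width: -0.004
grasp_force: 0.0
t: 53.22
eef_pos: [0.5477, 0.0734, 0.0458]
tool_rot: [-0.0, 0.706, 0.708, 0.001]
contact_force: [-0.2, 0.3, 0.7]
gripper_width: -0.0
grasp_force: 0.0
```

```bash
python3 - <<'E'
from h import *
im,W=cloud("top"); X=W[...,0];Y=W[...,1];z=W[...,2]
k=(z>.055)&(z<.1)&(X>.48)&(X<.495)&(Y>-.1)&(Y<.3)
print("wall near",[np.round(W[k][np.abs(W[k][:,1]-y)<.006].mean(0),3) for y in(0.02,.06,.1,.14,.18,.22)])
im2,_=read_camera("scene"); a=cv2.resize(im[120:250,140:320,::-1],(780,563)); cv2.imwrite("pics/t8.png",a)
E
```

```text
wall near [array([nan, nan, nan]), array([nan, nan, nan]), array([0.491, 0.1  , 0.08 ]), array([0.491, 0.14 , 0.076]), array([0.491, 0.18 , 0.072]), array([0.491, 0.22 , 0.07 ])]<stdin>:4: RuntimeWarning: Mean of empty slice.
  ret = um.true_divide(
```

View pics/t8.png

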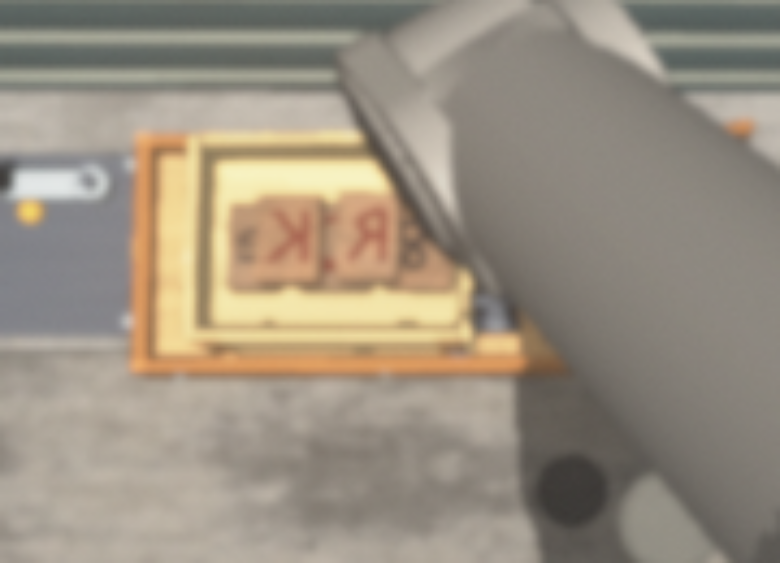

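The crop shows the crate level-ish on the deck side, front edge at (190,240), rear at about (475,300) still on the lip, with all the blocks inside. The fingers sit just behind the rear wall, so I push about 20 mm more.

```bash
python3 -m creep '[[-1,0,4,0,0,0,0],[-1,0,4,0,0,0,0],[-1,0,4,0,0,0,0],[-1,0,4,0,0,0,0],[-1,0,0,0,0,0,0]]' && python3 -m creep '[[-1,0,3,0,0,0,0],[-1,0,3,0,0,0,0],[-1,0,0,0,0,0,0],[-1,0,0,0,0,0,0]]' && python3 - <<'E'
from h import *
im,W=cloud("top"); X=W[...,0];Y=W[...,1];z=W[...,2]
k=(z>.06)&(z<.1)&(X>.48)&(X<.495)&(Y>-.1)&(Y<.3)
print("wall near",[np.round(np.median(W[k][np.abs(W[k][:,1]-y)<.008],0),4) for y in(.1,.14,.18,.22)])
k=(z>.06)&(z<.1)&(X>.48)&(X<.6)&(Y>.2)&(Y<.3);print("front Y",np.nanpercentile(Y[k],[98,99.5]))
E
```

```text
t: 53.95
eef_pos: [0.5473, 0.0887, 0.0455]
tool_rot: [-0.0, 0.707, 0.708, 0.0]
contact_force: [-0.1, -0.1, -0.6]
gripper_width: 0.001
grasp_force: 0.3
t: 54.45
eef_pos: [0.5475, 0.0942, 0.0456]
tool_rot: [-0.0, 0.707, 0.707, 0.0]
contact_force: [-0.4, -1.0, -1.0]
gripper_width: -0.002
grasp_force: 0.6
wall near [array([0.4901, 0.1056, 0.072 ]), array([0.4908, 0.1404, 0.0723]), array([0.4905, 0.1799, 0.0723]), array([0.4908, 0.2198, 0.0712])]
front Y [0.26483687 0.2657004 ]
```

```bash
python3 -m creep '[[-1,0,-10,0,0,0,0],[-1,0,-15,0,0,0,0],[-1,0,-10,50,0,0,0],[-1,0,0,60,0,0,0],[-1,0,-60,40,0,0,0]]' && python3 -m creep '[[-1,0,-60,0,0,0,0],[-1,0,-60,0,0,0,0],[-1,0,-60,0,0,0,0],[-1,0,-60,0,0,0,0],[-1,0,0,0,0,0,0]]' && python3 - <<'E'
from h import *
im,W=cloud("top"); X=W[...,0];Y=W[...,1];z=W[...,2]
k=(z>.064)&(z<.08)&(X>.48)&(X<.62)&(Y>.08)&(Y<.3)
print(cv2.minAreaRect(W[k][:,:2].astype(np.float32)*1000),np.median(z[k]))
for n,s in(("loupe",(.4077,.0278)),("tin",(.3894,-.031))):
    k=(z>.015)&(np.hypot(X-s[0],Y-s[1])<.05); print(n,s,cv2.minEnclosingCircle(W[k][:,:2].astype(np.float32)))
k=(z>.02)&(z<.036)&(np.hypot(X-.5595,Y-.398)<.03); print("collar",cv2.minEnclosingCircle(W[k][:,:2].astype(np.float32)),np.median(z[k]))
cv2.imwrite("pics/t9.png",cv2.resize(im[120:250,90:320,::-1],(800,452)))
E
```

```text
t: 55.12
eef_pos: [0.549, 0.0097, 0.1939]
tool_rot: [0.001, 0.705, 0.71, 0.003]
contact_force: [0.6, -1.3, -1.1]
gripper_width: -0.001
grasp_force: 0.0
t: 55.75
eef_pos: [0.5454, -0.2414, 0.1898]
tool_rot: [0.001, 0.711, 0.703, -0.001]
contact_force: [0.2, 0.9, -0.9]
gripper_width: -0.0
grasp_force: 0.0
((548.0525512695312, 184.99383544921875), (161.62606811523438, 119.8404769897461), 89.97235870361328) 0.07146396716078462
loupe (0.4077, 0.0278) ((0.40261849761009216, 0.012972095981240273), 0.03623229265213013)
tin (0.3894, -0.031) ((0.3925488293170929, -0.022111615166068077), 0.04055102542042732)
collar ((0.563546895980835, 0.39550548791885376), 0.024827737361192703) 0.027556639306281716
```

View pics/t9.png

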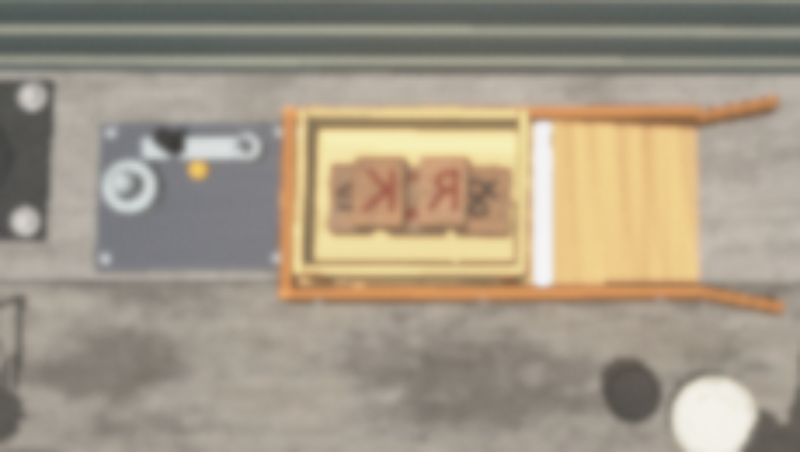

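The final view shows the crate flat on the deck between stop and lip (300–530, 110–275) with the blocks in it. The collar is on the post at (130,187), the brace is out at (200,147), and the loupe and tin have not been moved.

```bash
python3 -m creep '[[-1,0,0,0,0,0,0],[-1,0,0,0,0,0,0]]' && python3 -c "
from station import *
print(hand_in())"
```

```text
t: 56.05
eef_pos: [0.5478, -0.2317, 0.1904]
tool_rot: [-0.0, 0.706, 0.708, 0.0]
contact_force: [-0.2, -0.5, 0.4]
gripper_width: 0.001
grasp_force: 0.0
the job is handed in; nothing more can be done
None
```

I handed the job in at about 56 s: brace out and locked by the collar, all five letter blocks in the crate, and the crate flat on the deck behind the lip, with the loupe and tin left standing; `hand_in()` gave no verdict back.

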